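Clear the gauge bowls: box leftover gauges, nest the bowls, put the lid on

TASK

The batch is done, so clear this bench: lay the leftover pressure gauges from the big bowl into the open carton, dial up on its floor, not on top of one another. Then nest the empty bowls in the big one by size, each standing flat on the floor of the next larger one that is there, and only when they are all in, fit the lid on the big bowl, fully home all round. Leave the stack of gauge covers where it stands; the number of gauges and bowls differs from day to day.

Things in the scene. Friction and masses are not known exactly. Their poses are not given: they have to be found in the camera images.
- bowl1: The largest grey plastic parts bowl, round, 190 mm across the rim, 80 mm tall, foot 174 mm across. Wall and floor 4 mm; the top 16 mm is a straight rim band 8 mm thick (bore 174 mm), to be pinched from above, one finger inside. Origin: centre of underside; z up through the mouth. Always there; holds the gauges at first.
- bowl2: The second largest grey plastic parts bowl, round, 144 mm across the rim, 62 mm tall, foot 130 mm across. Wall and floor 4 mm; the top 16 mm is a straight rim band 8 mm thick (bore 128 mm), to be pinched from above, one finger inside. Origin: centre of underside; z up through the mouth. May be absent.
- bowl3: The third largest grey plastic parts bowl, round, 100 mm across the rim, 48 mm tall, foot 87 mm across. Wall and floor 4 mm; the top 16 mm is a straight rim band 8 mm thick (bore 84 mm), to be pinched from above, one finger inside. Origin: centre of underside; z up through the mouth. May be absent.
- bowl4: The smallest grey plastic parts bowl, round, 56 mm across the rim, 40 mm tall, foot 44 mm across. Wall and floor 4 mm; the top 16 mm is a straight rim band 8 mm thick (bore 40 mm), to be pinched from above, one finger inside. Origin: centre of underside; z up through the mouth. May be absent.
- lid: Grey plastic lid of bowl1, right way up on the bench: disc 194 mm across, 5 mm thick; under it a locating plug 168 mm across, 9 mm deep, bevelled, that drops into the bowl's mouth; on top a black knob 30 mm across, 28 mm tall. Origin: centre of the plug's underside (knob from 14 to 42 mm above it); z up. Seated, its origin is 71 mm above bowl1's.
- gauge1: Pressure gauge lying on its back in bowl1: plain round black body 50 mm across and 30 mm tall, steel bezel and white dial with a black needle on top. Grip it across the body. Origin: centre of the underside (back); z out of the dial. About 70 g. May be absent.
- gauge2: Pressure gauge lying on its back in bowl1: plain round black body 50 mm across and 30 mm tall, steel bezel and white dial with a black needle on top. Grip it across the body. Origin: centre of the underside (back); z out of the dial. About 70 g. May be absent.
- gauge3: Pressure gauge lying on its back in bowl1: plain round black body 50 mm across and 30 mm tall, steel bezel and white dial with a black needle on top. Grip it across the body. Origin: centre of the underside (back); z out of the dial. About 70 g. May be absent.
- gauge4: Pressure gauge lying on its back in bowl1: plain round black body 50 mm across and 30 mm tall, steel bezel and white dial with a black needle on top. Grip it across the body. Origin: centre of the underside (back); z out of the dial. About 70 g. May be absent.
- carton: Open cardboard carton for the gauges, does not move: outside 250 mm (its x) by 150 mm (its y) by 70 mm tall, walls and floor 5 mm thick, with two short flaps folded down outside its long sides. Empty at first. Origin: centre of its underside; z up.
- covers: Bystander: stack of four translucent white gauge covers, 56 mm across and 47 mm tall. Origin: centre of its underside.

How it is judged:
By the outcome, as a careful person would: the job done as asked, in the order asked, and still so for the second after the job is handed in, with the robot touching nothing.
Of gauge1, gauge2, gauge3, gauge4 only 3 to 4 are there at a start; the rules pass over those that are not, and their reading is None.
Of bowl2, bowl3, bowl4 only 2 to 3 are there at a start; the rules pass over those that are not, and their reading is None.
At some moment in a run one of bowl1, bowl2, bowl3, bowl4, lid may be knocked a few centimetres aside while the robot is not near it.
It also fails if it takes over 210 s, if anything falls off the work surface, if the arm or the gripper's body presses on something with over 40 N, if the wrist force passes 120 N, or if a joint passes its speed limit or range.

ROBOT

A 6-joint arm with a two-finger parallel gripper is mounted at the origin on the work surface. World frame = base frame: x ahead of the robot, y to its left, z up, the work surface at z = 0. Lengths are in m, angles in degrees, forces in N, time in s.
With the tool pointing down it reaches from about 0.4 to 0.925 m from the base axis. Payload 3.4 kg.
Tool frame: the origin (TCP) lies at the very end of the fingers, on their centre line; the grasp point (between the pads) lies 19 mm behind it; z points along the fingers, y is the line along which they close (so a half turn about z gives the same grasp; the last joint's range is limited). The gripper opens to 85 mm and grips with 20 to 120 N. Pads are 22 mm wide; open, the fingers measure 114 mm over their backs; the gripper's body (76 mm by 85 mm) begins 54 mm behind the grasp point. The pads swing forward as they close: fully open they stand 13 mm farther back than shut.
Start: joints at [-68.841, 17.578, 86.31, -0, 76.112, -4.211], TCP at [0.246, -0.52, 0.203] pointing down, gripper open.
Joint ranges: [-179.03, 179.03], [-60, 130.46], [8.19, 133.38], [-81.62, 261.62], [5.75, 156.47], [-153.77, 153.77]. Speed limits (degrees/s): [147.25, 147.25, 180, 180, 180, 180].

INTERFACE

Orientations are given as [roll, pitch, yaw] about the fixed x, y, z axes, in that order (R = Rz(yaw) Ry(pitch) Rx(roll)).
In Python, from rig import bot, viewer, workorder gives the robot as it stands.
- The arm moves only by the tool step_arm, never from a script. Its argument "targets" is text: rows parted by semicolons, each of 7 numbers parted by spaces: the shift along the tool's x, y, z in m, then the turn, a rotation vector about the tool's x, y, z in rad, then the finger opening in m, from 0 to 0.0854. In form: tx ty tz ax ay az claw; .... A call has 1 to 5 rows; each row is the pose to reach, as a shift and turn from the pose commanded when the call began, along the tool's axes at that moment; what a row does not reach only later rows make up. A row lasts 1/12 s, in which the tool goes at most 41.7 mm and 7.16 degrees, less where a joint would pass 70% of its speed; a pose out of reach is approached as far as the arm can. A call with a gripper value outside its range is refused whole. The fingers move at their own pace and stop on an object; "grip_force" is the grip in N (left out, the last holds). Time passes only in rows, so rows that repeat a pose let the fingers close. It gives the time, the measured TCP pose, the force, the opening and the grip force at its end, in the units of the state.
- bot.sense(): the state, without advancing time (a new reading comes with each control period).
- viewer.snapshot(name): name is "scene" or "top" or "wrist"; returns (picture, depth): 400x640x3 uint8, red, green, blue; 400x640 float32, m along the optical axis (not along the pixel's ray), 0 where there is no reading.
- viewer.camera_model(name): a dict with "fx", "fy", "cx", "cy" (pixels), "view" (4x4, takes a point from world to camera coordinates); the wrist camera has in their place "mount" (4x4, takes a point from camera to tool coordinates, whose origin is the TCP and whose axes are the flange's). Camera axes: x right, y up, looking along -z (the intrinsics and any distortion apply to the point x, -y, -z); pixel columns grow to the right and rows downward; lengths in m; the calibration is good to about 2 mm. The wrist camera is an equidistant fisheye: a pixel r from the principal point sees the ray r / f radians off the axis. A picture is of the moment at which its call begins: read the wrist's pose just before it. camera_model takes no time and is no camera call.
- workorder.close_job(): hands the job in; it is judged then, once.
The state is a dict: "time": time; "q": joint angles; "dq": joint speeds; "joint_torque": joint torques, N m; "ee_pos": TCP position; "orientation": TCP orientation; "ft_force": force on the tool from outside, world axes, zero at the start; "moment": the same for the moment, N m; "opening": opening from 0.0 (shut) to 1.0 (fully open); "grasp_force": force on a finger pad.
Only numpy, scipy, OpenCV 4.12 (cv2) and the standard library are available. Lean on these libraries where they do the work, as an engineer would, in place of code of your own. Each camera call takes 0.05 s, during which the arm holds its last target. There are 200 camera calls.

## Working session

There is one attempt and no reset: what is moved stays moved. The work goes in short steps, Python scripts to look and compute and a tool call to move; the robot and the scene stay as the last step left them, time stands still between calls to the robot, and variables do not carry over. Pictures are saved under pics/ and viewed, at most 14 in all, crops included, and the job is handed in when it is done.

Besides the shell and the picture viewer there is one more tool, called after "Call:" as a command line: name --argument value ..., lists and objects as JSON in quotes. step_arm: Moves the arm, as the interface text tells. Its arguments: {"type":"object","properties":{"targets":{"type":"string"},"grip_force":{"type":"number"}},"required":["targets"]}

```bash
ls; mkdir -p pics
python3 - <<'E'
from rig import bot,viewer
import cv2,numpy as np
print(bot.sense())
for n in("scene","top"):
    p,d=viewer.snapshot(n); m=viewer.camera_model(n)
    cv2.imwrite(f"pics/{n}0.png",p[:,:,::-1]); np.save(f"pics/{n}0d.npy",d)
    print(n,m)
print(viewer.camera_model("wrist"))
E
```

```text
pics
{'time': 0.0, 'q': array([-6.88421210e+01,  1.76224168e+01,  8.63854193e+01, -2.11847119e-03,
        7.61120196e+01, -4.21132305e+00]), 'dq': array([-0.02066775,  0.12436529, -0.06182795,  0.01193572, -0.03679928,
       -0.0031463 ]), 'joint_torque': array([-1.36677878e-03, -4.57554209e+01, -2.51915485e+01, -4.24127329e-04,
        1.33828583e-02,  2.59645873e-05]), 'ee_pos': array([ 0.24603956, -0.51883612,  0.20196949]), 'orientation': array([-1.79880317e+02, -6.75170698e-03,  2.53697056e+01]), 'ft_force': array([-0.02779476, -0.99442038,  0.42812948]), 'moment': array([-0.03290196, -0.03728357, -0.02573288]), 'grasp_force': 0.0, 'opening': 1.0017241535686305}
scene {'fx': 440.8480717910633, 'fy': 440.8480717910633, 'cx': 315.9499321679524, 'cy': 201.7217003129657, 'view': array([[ 0.30131079,  0.95352354, -0.00216203, -0.1586834 ],
       [-0.51950302,  0.166062  ,  0.83817661,  0.26893483],
       [ 0.79958015, -0.25142848,  0.54539463, -1.63749507],
       [ 0.        ,  0.        ,  0.        ,  1.        ]])}
top {'fx': 375.11681911259564, 'fy': 375.11681911259564, 'cx': 321.38347339462206, 'cy': 197.91186750441997, 'view': array([[-0.08005745, -0.99678246,  0.00394129,  0.03327853],
       [ 0.97688442, -0.07767185,  0.19915802, -0.55770995],
       [-0.1982111 ,  0.01979427,  0.97995946, -0.87069134],
       [ 0.        ,  0.        ,  0.        ,  1.        ]])}
{'fx': 309.70691628693146, 'fy': 309.70691628693146, 'cx': 310.0648972721816, 'cy': 202.77804364960124, 'mount': array([[ 9.17810579e-05,  9.45471280e-01,  3.25705464e-01,
         8.31590668e-02],
       [ 9.99999993e-01, -1.08883081e-04,  3.42787269e-05,
         1.08843692e-03],
       [ 6.78733663e-05,  3.25705459e-01, -9.45471284e-01,
        -1.70825079e-01],
       [ 0.00000000e+00,  0.00000000e+00,  0.00000000e+00,
         1.00000000e+00]])}
```

View pics/top0.png

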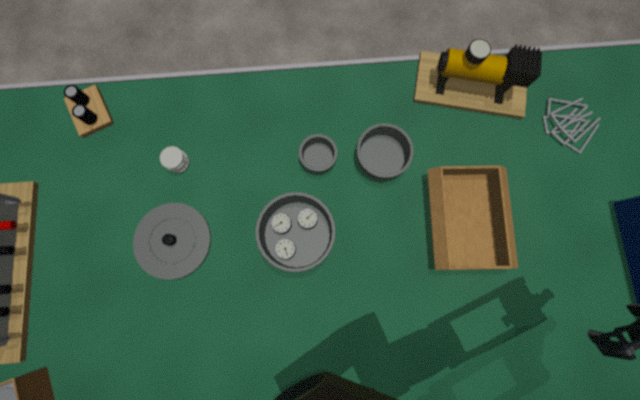

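View pics/scene0.png

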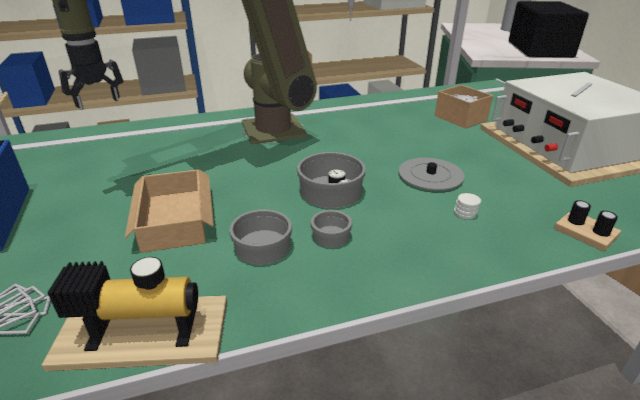

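The top view shows three gauges at (281,222), (307,218) and (285,249) in bowl1, centred at (296,232). Bowl2 is at (385,151), bowl3 at (318,153), the lid at (171,240), the carton at (470,218) and the covers at (174,159). Bowl4 looks absent.

```bash
cat > h.py <<'E'
import numpy as np,cv2
from rig import bot,viewer
from scipy.spatial.transform import Rotation as R
from scipy.optimize import least_squares
def pose():
    s=bot.sense(); T=np.eye(4); T[:3,:3]=R.from_euler('xyz',s['orientation'],degrees=True).as_matrix(); T[:3,3]=s['ee_pos']; return T,s
def rays(name,T=None):
    m=viewer.camera_model(name); v,u=np.mgrid[:400,:640].astype(float)
    x=(u-m['cx'])/m['fx']; y=(v-m['cy'])/m['fy']
    if name=='wrist':
        r=np.hypot(x,y)+1e-12; d=np.dstack([x/r*np.sin(r),-y/r*np.sin(r),-np.cos(r)]); C=T@m['mount']
    else:
        d=np.dstack([x,-y,-np.ones_like(x)]); C=np.linalg.inv(m['view'])
    return C[:3,3], d@C[:3,:3].T, -d[...,2]
def look(name,save=None):
    T,_=pose(); p,d=viewer.snapshot(name); o,D,k=rays(name,T)
    P=o+D*(d/k)[...,None]; P[d<=0]=np.nan
    if save: cv2.imwrite(f'pics/{save}.png',p[:,:,::-1])
    return p,d,o,D,P
def onplane(o,D,uv,z):
    r=np.array([[D[...,i][int(round(v)),int(round(u))] for i in range(3)] for u,v in uv]); return o+r*((z-o[2])/r[:,2])[:,None]
def plane(o,D,z): return o+D*((z-o[2])/D[...,2])[...,None]
def circ(xy,r=None):
    c=xy.mean(0)
    if r: f=least_squares(lambda p:np.hypot(*(xy-p[:2]).T)-r,c,loss='soft_l1',f_scale=.002)
    else: f=least_squares(lambda p:np.hypot(*(xy-p[:2]).T)-p[2],[*c,.07],loss='soft_l1',f_scale=.002)
    return f.x
def ring(P,o,D,c,h,rout,pad=.03):
    "rim: depth points near top height h -> ray onto plane h -> outer circle by hull"
    G=plane(o,D,h); m=(np.abs(P[...,2]-h)<.007)&(np.hypot(G[...,0]-c[0],G[...,1]-c[1])<rout+pad)
    xy=G[m][:,:2]
    if len(xy)<15: return None
    hull=cv2.convexHull((xy*1e4).astype(np.float32))[:,0]/1e4
    return np.round(circ(hull.astype(float)),4),m.sum()
E
python3 - <<'E'
from h import *
p,d,o,D,P=look('top')
def at(uv,z): return onplane(o,D,[uv],z)[0]
for n,uv,h,r in(('b1',(296,228),.08,.095),('b2',(385,148),.062,.072),('b3',(318,151),.048,.05),('lid',(171,240),.014,.097),('cov',(174,157),.047,.028)):
    c=at(uv,h); print(n,c.round(3),ring(P,o,D,c,h,r,.012))
hsv=cv2.cvtColor(p,cv2.COLOR_RGB2HSV)
w=((hsv[...,2]>150)&(hsv[...,1]<40)).astype(np.uint8)
w[:, :250]=0;w[:,345:]=0;w[:190]=0;w[275:]=0
n,l,st,ce=cv2.connectedComponentsWithStats(w)
for i in range(1,n): print('dial',st[i,4],ce[i],at(ce[i],.034).round(4))
x,y=168,240; k=P[225:255,155:190]; i=np.nanargmax(k[...,2]); print('knob',k.reshape(-1,3)[i])
g=plane(o,D,.07); m=(np.abs(P[...,2]-.07)<.006)&(g[...,1]<-.2)&(g[...,1]>-.55)&(hsv[...,0]<30)&(hsv[...,1]>60)
m[:150]=0;m[285:]=0
q=g[m][:,:2]; print('carton',m.sum(),cv2.minAreaRect((q*1000).astype(np.float32)))
print('top corners',[at(c,.07).round(3)[:2] for c in((429,168),(506,167),(516,266),(434,270))])
E
```

```text
b1 [0.486 0.055 0.08 ] (array([0.4807, 0.0574, 0.094 ]), np.int64(847))
b2 [ 0.673 -0.182  0.062] (array([ 0.6692, -0.1804,  0.0717]), np.int64(575))
b3 [ 0.683 -0.013  0.048] (array([ 0.6809, -0.0117,  0.0494]), np.int64(374))
lid [0.489 0.375 0.014] (array([0.4903, 0.3736, 0.0965]), np.int64(4489))
cov [0.696 0.354 0.047] (array([0.6979, 0.3611, 0.0287]), np.int64(393))
dial 228 [306.74561404 217.61842105] [0.5148 0.0283 0.034 ]
dial 220 [280.51818182 222.06363636] [0.5099 0.0937 0.034 ]
dial 235 [284.43404255 248.14042553] [0.4449 0.0901 0.034 ]
knob [0.50098001 0.3728047  0.04441892]
carton 1388 ((483.94921875, -373.39141845703125), (168.5751495361328, 249.65968322753906), 86.49187469482422)
top corners [array([ 0.61 , -0.283]), array([ 0.597, -0.473]), array([ 0.357, -0.454]), array([ 0.363, -0.26 ])]
```

Call:
step_arm --targets ".187 -.0442 0 0 0 .4428 .0854;.187 -.0442 0 0 0 .4428 .0854;.187 -.0442 0 0 0 .4428 .0854;.187 -.0442 0 0 0 .4428 .0854;.187 -.0442 0 0 0 .4428 .0854"

```text
time: 0.57
ee_pos: [0.3978, -0.3975, 0.2026]
orientation: [-179.9, -0.0, -0.2]
ft_force: [0.3, -0.3, 0.5]
opening: 1.004
grasp_force: 0.0
```

Call:
step_arm --targets ".06 -.17 -.03 0 0 0 .0854;.06 -.17 -.03 0 0 0 .0854;.06 -.17 -.03 0 0 0 .0854;.06 -.17 -.03 0 0 0 .0854;.06 -.17 -.03 0 0 0 .0854"

```text
time: 0.98
ee_pos: [0.4574, -0.2248, 0.2336]
orientation: [-179.9, -0.1, 0.2]
ft_force: [-0.4, -0.5, 0.8]
opening: 0.999
grasp_force: 0.0
```

Call:
step_arm --targets ".02 -.18 -.02 0 0 0 .0854;.02 -.18 -.02 0 0 0 .0854;.02 -.18 -.02 0 0 0 .0854;.02 -.18 -.02 0 0 0 .0854;.02 -.18 -.02 0 0 0 .0854"

```text
time: 1.4
ee_pos: [0.4762, -0.0448, 0.2534]
orientation: [-179.8, -0.0, 0.2]
ft_force: [0.9, -0.1, -0.3]
opening: 1.0
grasp_force: 0.0
```

Call:
step_arm --targets "0 -.07 0 0 0 0 .0854;0 -.07 0 0 0 0 .0854;0 -.07 0 0 0 0 .07;0 -.07 0 0 0 0 .07;0 -.07 0 0 0 0 .07"

```text
time: 1.82
ee_pos: [0.4762, 0.0203, 0.2527]
orientation: [180.0, 0.0, 0.1]
ft_force: [0.2, -0.4, 0.6]
opening: 0.821
grasp_force: 0.0
```

```bash
cat >> h.py <<'E'
def dials(p,o,D,c,z=.034,r=.09):
    hsv=cv2.cvtColor(p,cv2.COLOR_RGB2HSV); G=plane(o,D,z)
    w=((hsv[...,2]>140)&(hsv[...,1]<40)&(np.hypot(G[...,0]-c[0],G[...,1]-c[1])<r)).astype(np.uint8)
    cs,_=cv2.findContours(w,cv2.RETR_EXTERNAL,cv2.CHAIN_APPROX_NONE); out=[]
    for k in cs:
        if cv2.contourArea(k)<100: continue
        k=cv2.convexHull(k)[:,0]; xy=G[k[:,1],k[:,0],:2]; out.append((circ(xy).round(4),cv2.contourArea(k)))
    return out
E
python3 - <<'E'
from h import *
p,d,o,D,P=look('wrist','w1'); s=bot.sense(); print(s['ee_pos'],s['orientation'],s['q'].round(1))
print('b1',ring(P,o,D,(.481,.057),.08,.095,.02)); print('b3',ring(P,o,D,(.681,-.012),.048,.05,.012))
for x in dials(p,o,D,(.481,.057)): print(x)
E
```

```text
[0.47627938 0.01976438 0.25273223] [ 1.79961910e+02  2.13179137e-02 -1.68432034e-02] [-2.7  7.5 92.7 -0.  79.9 87.4]
b1 (array([0.4803, 0.057 , 0.0944]), np.int64(3514))
b3 (array([ 0.6796, -0.0118,  0.0495]), np.int64(869))
(array([ 0.4588, -0.0018,  0.0213]), 560.0)
(array([0.4856, 0.0548, 0.0771]), 10089.0)
(array([0.4818, 0.0567, 0.0892]), 1616.0)
```

View pics/w1.png

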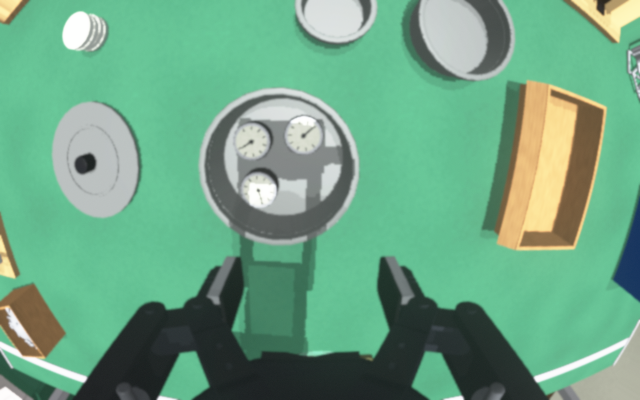

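The wrist view shows the dials at (304,135), (251,140) and (260,190) inside bowl1. The lit bowl floor spoils the white mask, so I'll use height instead.

```bash
cat >> h.py <<'E'
def tops(P,o,D,c,z=.034,r=.08,tol=.008):
    G=plane(o,D,z); w=((np.abs(P[...,2]-z)<tol)&(np.hypot(G[...,0]-c[0],G[...,1]-c[1])<r)).astype(np.uint8)
    w=cv2.morphologyEx(w,cv2.MORPH_OPEN,np.ones((7,7),np.uint8))
    n,l,st,ce=cv2.connectedComponentsWithStats(w); out=[]
    for i in range(1,n):
        if st[i,4]<150: continue
        k=cv2.convexHull(np.argwhere(l==i)[:,::-1].astype(np.int32))[:,0]; xy=G[k[:,1],k[:,0],:2]; out.append((circ(xy).round(4),st[i,4]))
    return out
E
python3 - <<'E'
from h import *
p,d,o,D,P=look('wrist')
for x in tops(P,o,D,(.481,.057)): print(x)
# carton: rim and floor from wrist
hsv=cv2.cvtColor(p,cv2.COLOR_RGB2HSV)
c=(.483,-.37); inn=(np.hypot(P[...,0]-c[0],P[...,1]-c[1])<.2)
m=inn&(np.abs(P[...,2]-.07)<.005)&(hsv[...,0]<25)&(hsv[...,1]>50); G=plane(o,D,.07)
print('rim',m.sum(),cv2.minAreaRect((G[m][:,:2]*1000).astype(np.float32)))
print(np.percentile(P[inn][:,2],[5,50,95]))
t=look('top'); P=t[4]; hsv=cv2.cvtColor(t[0],cv2.COLOR_RGB2HSV)
m=(np.hypot(P[...,0]-c[0],P[...,1]-c[1])<.16)&(np.abs(P[...,2]-.07)<.005)&(hsv[...,0]<30)&(hsv[...,1]>60);G=plane(t[2],t[3],.07);q=G[m]
a=np.radians(-3.5);L=(q[:,:2]-c)@np.array([[np.cos(a),-np.sin(a)],[np.sin(a),np.cos(a)]])
print(np.percentile(L,[.5,3,50,97,99.5],axis=0).round(3)); print(np.histogram(L[:,1],np.arange(-.1,.1,.01)))
E
```

```text
(array([0.5157, 0.027 , 0.0247]), np.int32(1131))
(array([0.5092, 0.0933, 0.0249]), np.int32(1141))
(array([0.4451, 0.0871, 0.0252]), np.int32(1022))
rim 2271 ((483.50250244140625, -370.6856689453125), (166.1053009033203, 249.56724548339844), 86.5809097290039)
[-0.00108166  0.00150279  0.0685852 ]
[[-0.123 -0.087]
 [-0.122 -0.085]
 [-0.004  0.02 ]
 [ 0.124  0.076]
 [ 0.126  0.079]]
(array([  0, 259, 228,  16,  16,  16,  17,  16,  16,  17,  20,  23,  21,
        19,  21,  21, 302, 263,   0]), array([-1.00000000e-01, -9.00000000e-02, -8.00000000e-02, -7.00000000e-02,
       -6.00000000e-02, -5.00000000e-02, -4.00000000e-02, -3.00000000e-02,
       -2.00000000e-02, -1.00000000e-02, -5.55111512e-17,  1.00000000e-02,
        2.00000000e-02,  3.00000000e-02,  4.00000000e-02,  5.00000000e-02,
        6.00000000e-02,  7.00000000e-02,  8.00000000e-02,  9.00000000e-02]))
```

Call:
step_arm --targets ".04 -.007 .10 0 0 .6 .064;.04 -.007 .10 0 0 .6 .064;.04 -.007 .10 0 0 .6 .064;.04 -.007 .10 0 0 .6 .064;.04 -.007 .10 0 0 .6 .064"

```text
time: 2.38
ee_pos: [0.5154, 0.0262, 0.1504]
orientation: [179.8, 0.2, -34.8]
ft_force: [-0.5, -0.6, -0.2]
opening: 0.745
grasp_force: 0.0
```

Call:
step_arm --targets "0 0 .05 0 0 .1 .064;0 0 .09 0 0 .1 .064;0 0 .11 0 0 .1 .064;0 0 .125 0 0 .1 .064;0 0 .139 0 0 .1 .064"

```text
time: 2.8
ee_pos: [0.5153, 0.0261, 0.0119]
orientation: [179.9, 0.1, -40.2]
ft_force: [0.1, -0.9, -0.1]
opening: 0.747
grasp_force: 0.0
```

Call:
step_arm --targets "0 0 0 0 0 0 .064;0 0 0 0 0 0 .04;0 0 0 0 0 0 .04;0 0 0 0 0 0 .04;0 0 0 0 0 0 .04" --grip_force 35

```text
time: 3.22
ee_pos: [0.5175, 0.0273, 0.0151]
orientation: [-179.9, -0.1, -40.1]
ft_force: [1.0, 0.1, 0.6]
opening: 0.467
grasp_force: 0.0
```

Run:
```python
from h import *
p,d,o,D,P=look('wrist','w2'); s=bot.sense(); print(s['ee_pos'],s['opening'],s['grasp_force'],s['ft_force'])
cv2.imwrite('pics/w2s.png',look('scene')[0][120:220,260:420,::-1].repeat(4,0).repeat(4,1))
```

```text
[0.51732902 0.02736088 0.01501693] 0.46760089063568966 0.0 [ 0.21408344  0.85949121 -0.33106073]
```

View pics/w2.png

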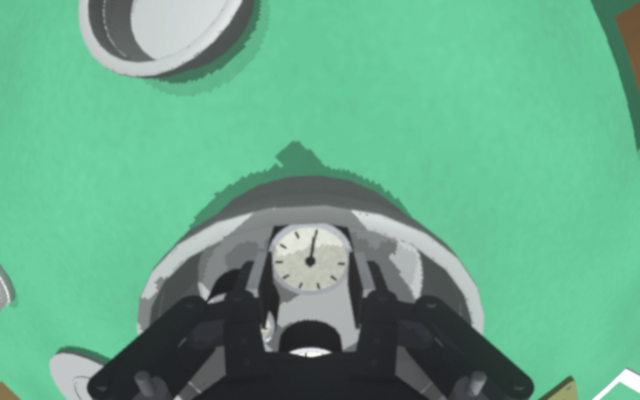

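View pics/w2s.png

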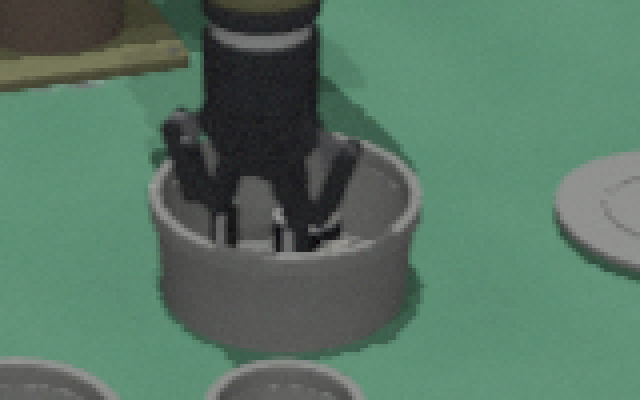

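Gauge A, at (310,258), now sits in front of the fingers, which closed to 40 mm behind it: it was squeezed out. I'll measure where it and the other gauges are.

Run:
```python
from h import *
for c in ('wrist','top'):
    p,d,o,D,P=look(c)
    for x in tops(P,o,D,(.481,.057)): print(c,x)
    print(ring(P,o,D,(.481,.057),.08,.095,.02))
    if c=='wrist':
        T,_=pose(); print((np.linalg.inv(T)@np.append(onplane(o,D,[(310,258)],.034)[0],1)).round(4), onplane(o,D,[(310,258)],.034), P[258,310])
        Q=(P-T[:3,3])@T[:3,:3]  # finger tips in tool frame
        m=(Q[...,2]>-.03)&(Q[...,2]<.001)&(np.abs(Q[...,0])<.03)&(np.abs(Q[...,1])<.06); h=cv2.cvtColor(p,cv2.COLOR_RGB2HSV)[...,2]<60
        q=Q[m&h]; print(len(q)); print(np.percentile(q,[2,25,50,75,98],axis=0).round(3))
```

```text
wrist (array([0.5163, 0.0268, 0.0248]), np.int32(4872))
wrist (array([0.5324, 0.0882, 0.0055]), np.int32(194))
wrist (array([0.5031, 0.0863, 0.0156]), np.int32(254))
wrist (array([0.463 , 0.0717, 0.0138]), np.int32(602))
(array([0.4834, 0.0547, 0.0927]), np.int64(11098))
[-1.00e-04  1.00e-03 -1.93e-02  1.00e+00] [[0.51615831 0.02679887 0.034     ]] [0.51726389 0.02586597 0.03659883]
405
[[-0.028 -0.06  -0.021]
 [-0.026 -0.055 -0.016]
 [-0.025 -0.05  -0.012]
 [-0.001 -0.019 -0.006]
 [ 0.017  0.021  0.   ]]
top (array([0.5092, 0.0937, 0.0242]), np.int32(280))
(array([ 0.4852, -0.0582,  0.0609]), np.int64(36))
```

Run:
```python
from h import *
p,d,o,D,P=look('wrist')
T,s=pose(); Q=(P-T[:3,3])@T[:3,:3]
for v in (240,258,275,290,300,310):
    print(v,[(u,*(1000*Q[v,u]).round(0).astype(int)) for u in list(range(240,285,8))+list(range(340,385,8)) if d[v,u]>0])
cv2.imwrite('pics/w3.png',cv2.resize(p[200:340,200:420,::-1],None,fx=3.5,fy=3.5,interpolation=cv2.INTER_CUBIC))
```

```text
240 [(240, np.int64(-4), np.int64(-45), np.int64(11)), (248, np.int64(-4), np.int64(-40), np.int64(11)), (256, np.int64(-4), np.int64(-35), np.int64(11)), (264, np.int64(-4), np.int64(-29), np.int64(12)), (272, np.int64(12), np.int64(-19), np.int64(-22)), (280, np.int64(12), np.int64(-15), np.int64(-21)), (340, np.int64(12), np.int64(17), np.int64(-21)), (348, np.int64(11), np.int64(22), np.int64(-20)), (356, np.int64(-4), np.int64(31), np.int64(11)), (364, np.int64(-4), np.int64(37), np.int64(11)), (372, np.int64(-4), np.int64(42), np.int64(12)), (380, np.int64(-4), np.int64(47), np.int64(10))]
258 [(240, np.int64(-17), np.int64(-46), np.int64(9)), (248, np.int64(-17), np.int64(-41), np.int64(10)), (256, np.int64(12), np.int64(-25), np.int64(-41)), (264, np.int64(11), np.int64(-21), np.int64(-40)), (272, np.int64(0), np.int64(-20), np.int64(-21)), (280, np.int64(0), np.int64(-16), np.int64(-20)), (340, np.int64(1), np.int64(18), np.int64(-21)), (348, np.int64(1), np.int64(22), np.int64(-21)), (356, np.int64(11), np.int64(23), np.int64(-40)), (364, np.int64(13), np.int64(27), np.int6
[... 1847 characters left out ...]
t64(13), np.int64(25), np.int64(-77)), (380, np.int64(13), np.int64(28), np.int64(-77))]
310 [(240, np.int64(13), np.int64(-25), np.int64(-83)), (248, np.int64(13), np.int64(-22), np.int64(-82)), (256, np.int64(13), np.int64(-19), np.int64(-83)), (264, np.int64(-1), np.int64(-19), np.int64(-65)), (272, np.int64(-41), np.int64(-23), np.int64(-15)), (280, np.int64(-62), np.int64(-21), np.int64(11)), (340, np.int64(-61), np.int64(23), np.int64(10)), (348, np.int64(-61), np.int64(29), np.int64(10)), (356, np.int64(-1), np.int64(21), np.int64(-65)), (364, np.int64(14), np.int64(20), np.int64(-83)), (372, np.int64(13), np.int64(24), np.int64(-83)), (380, np.int64(12), np.int64(27), np.int64(-82))]
```

View pics/w3.png

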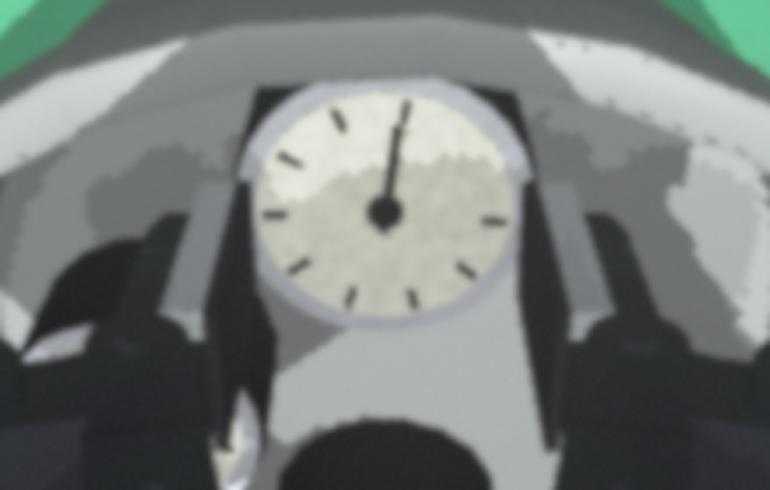

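Run:
```python
from h import *
p,d,o,D,P=look('wrist')
T,s=pose(); Q=(P-T[:3,3])@T[:3,:3]
for u in (258,262,266,356,360): print(u,[(v,*(1000*Q[v,u]).round(0).astype(int).tolist()) for v in range(240,262,2)])
```

```text
258 [(240, -3, -33, 9), (242, -5, -33, 11), (244, -7, -33, 11), (246, -8, -33, 11), (248, -10, -33, 10), (250, -11, -34, 11), (252, 13, -25, -37), (254, 12, -25, -38), (256, 12, -24, -39), (258, 12, -24, -42), (260, 12, -24, -43)]
262 [(240, -3, -30, 10), (242, -5, -30, 10), (244, -7, -31, 10), (246, -8, -31, 11), (248, -9, -31, 10), (250, -12, -31, 12), (252, 11, -23, -33), (254, 12, -23, -37), (256, 12, -22, -39), (258, 12, -22, -41), (260, 11, -22, -42)]
266 [(240, -3, -28, 10), (242, -5, -28, 10), (244, -6, -28, 10), (246, -8, -28, 11), (248, -10, -28, 11), (250, 4, -24, -18), (252, 12, -21, -35), (254, 11, -21, -36), (256, 12, -20, -39), (258, 11, -20, -40), (260, 11, -20, -42)]
356 [(240, -4, 31, 11), (242, -5, 31, 11), (244, -7, 31, 11), (246, -8, 31, 10), (248, -9, 31, 10), (250, -11, 32, 11), (252, 11, 24, -34), (254, 12, 24, -37), (256, 12, 23, -40), (258, 11, 23, -40), (260, 12, 23, -43)]
360 [(240, -4, 34, 10), (242, -5, 34, 11), (244, -6, 34, 10), (246, -8, 34, 11), (248, -9, 34, 10), (250, -11, 34, 11), (252, 11, 26, -33), (254, 11, 26, -36), (256, 12, 25, -39), (258, 11, 25, -41), (260, 12, 25, -44)]
```

Call:
step_arm --targets "0 0 0 0 0 0 .064;0 0 -.02 0 0 0 .06;0 0 -.06 0 0 0 .0;0 0 -.1 0 0 0 0;0 0 -.1 0 0 0 0"

```text
time: 3.93
ee_pos: [0.522, 0.0275, 0.1208]
orientation: [-179.5, -0.6, -40.1]
ft_force: [1.7, -0.2, -0.5]
opening: 0.284
grasp_force: 0.0
```

Call:
step_arm --targets "0 0 0 0 0 0 0;0 0 0 0 0 0 0;0 0 0 0 0 0 0;0 0 0 0 0 0 0;0 0 0 0 0 0 0"

```text
time: 4.35
ee_pos: [0.5152, 0.0275, 0.1125]
orientation: [179.9, 0.1, -40.1]
ft_force: [-1.0, 0.1, 0.9]
opening: 0.002
grasp_force: 0.0
```

```bash
cat >> h.py <<'E'
def tips(save=None):
    p,d,o,D,P=look('wrist',save); T,s=pose(); Q=(P-T[:3,3])@T[:3,:3]
    m=(np.abs(Q[...,0]-4)<100)&(np.abs(Q[...,0])<.016)&(np.abs(Q[...,1])<.065)&(Q[...,2]>-.075)&(Q[...,2]<.02)
    q=Q[m]; b=q[q[:,2]>q[:,2].max()-.006]
    print('open',s['opening'],'ee',s['ee_pos'].round(4),'zmax',np.percentile(q[:,2],[90,98,100]).round(4),'y at tip',b[:,1].min().round(4),b[:,1].max().round(4),'x',b[:,0].min().round(3),b[:,0].max().round(3))
E
python3 -c "
from h import *
tips('w4')"
```

```text
open 0.004071908820440272 ee [0.5155 0.0275 0.1127] zmax [-0.0396 -0.034  -0.0314] y at tip -0.0107 0.0131 x 0.007 0.012
```

Call:
step_arm --targets "0 0 0 0 0 0 .05;0 0 0 0 0 0 .05;0 0 0 0 0 0 .05;0 0 0 0 0 0 .05;0 0 0 0 0 0 .05"

```text
time: 4.82
ee_pos: [0.5164, 0.0275, 0.1139]
orientation: [180.0, 0.0, -40.1]
ft_force: [0.4, -0.2, 1.2]
opening: 0.586
grasp_force: 0.0
```

```bash
python3 -c "
from h import *
tips()"
```

```text
open 0.5863931118277285 ee [0.5164 0.0275 0.114 ] zmax [-0.0399 -0.0341 -0.0307] y at tip -0.0302 0.0324 x -0.01 0.012
```

View pics/w4.png

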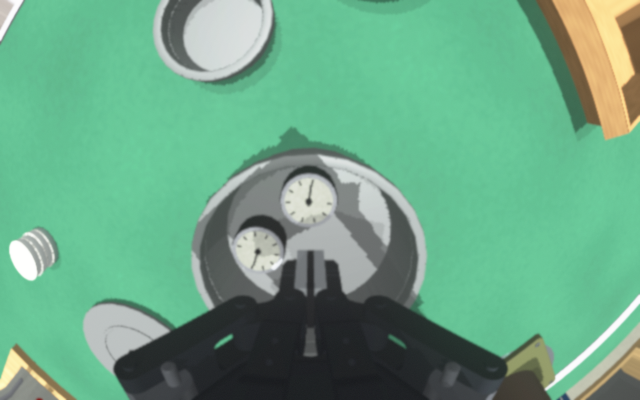

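The shut fingertips at (310,251) measure about 32 mm short of the stated TCP. I'll cross-check that with the scene camera.

```bash
python3 - <<'E'
from h import *
T,s=pose(); print(s['ee_pos'])
for c in('scene','top'):
    p,d,o,D,P=look(c,'x_'+c); Q=(P-T[:3,3])@T[:3,:3]
    m=(np.abs(Q[...,0])<.02)&(np.abs(Q[...,1])<.06)&(Q[...,2]<.02)&(Q[...,2]>-.2)
    print(c,m.sum(),np.sort(Q[m][:,2])[-12:].round(4))
    v,u=np.where(m); print(v.max(),u[v.argmax()])
    for z in(0,-.032):
        w=T@np.array([0,.03,z,1]); cc=viewer.camera_model(c); q=cc['view']@w; print(z,cc['cx']+cc['fx']*q[0]/-q[2],cc['cy']-cc['fy']*q[1]/-q[2])
E
python3 -c "
import cv2;p=cv2.imread('pics/x_scene.png');cv2.imwrite('pics/x_sc.png',cv2.resize(p[80:230,260:420],None,fx=4,fy=4,interpolation=2))"
```

```text
[0.516432   0.02751248 0.11395242]
scene 1278 [-0.0381 -0.0372 -0.037  -0.0367 -0.0362 -0.0355 -0.0355 -0.035  -0.0349
 -0.0348 -0.0337 -0.0334]
155 332
0 314.15835998402656 161.72986011829533
-0.032 314.1046136679088 150.94875779287125
top 251 [-0.0797 -0.0794 -0.079  -0.078  -0.0766 -0.0753 -0.0742 -0.0634 -0.0457
 -0.0435 -0.0403 -0.0365]
226 325
0 316.73662624093754 219.67883491281697
-0.032 316.61778511925337 217.61304574373446
```

View pics/x_sc.png

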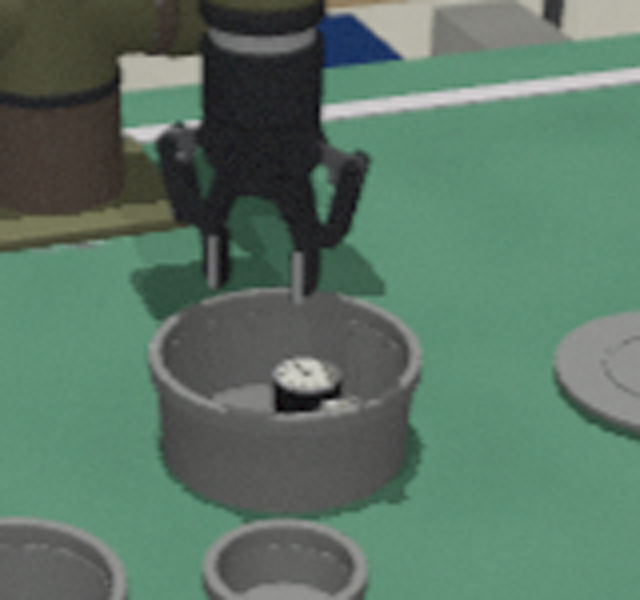

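Confirmed: both cameras put the real fingertips about 33 mm behind the reported TCP. From here I take tip z as ee z + 0.033.

Call:
step_arm --targets "0 0 0 0 0 0 .064;0 0 0.02 0 0 0 .064;0 0 .05 0 0 0 .064;0 0 .075 0 0 0 .064;0 0 .09 0 0 0 .064"

```text
time: 5.38
ee_pos: [0.515, 0.0275, 0.0219]
orientation: [179.9, 0.1, -40.1]
ft_force: [-0.1, 0.1, -0.7]
opening: 0.748
grasp_force: 0.0
```

Call:
step_arm --targets "0 0 .01 0 0 0 .064;0 0 .02 0 0 0 .064;0 0 .03 0 0 0 .064;0 0 .037 0 0 0 .064;0 0 .041 0 0 0 .064"

```text
time: 5.8
ee_pos: [0.5158, 0.028, -0.0176]
orientation: [180.0, 0.1, -40.1]
ft_force: [-2.6, 3.9, 4.3]
opening: 0.752
grasp_force: 0.0
```

Call:
step_arm --targets "0 0 0 0 0 0 .064;0 0 0 0 0 0 .04;0 0 0 0 0 0 .04;0 0 0 0 0 0 .04;0 0 0 0 0 0 .04" --grip_force 35

```text
time: 6.22
ee_pos: [0.5173, 0.0272, -0.0165]
orientation: [-179.9, -0.1, -40.1]
ft_force: [0.2, -0.1, 1.0]
opening: 0.573
grasp_force: 36.2
```

Call:
step_arm --targets "0 0 -.03 0 0 0 .04;0 0 -.065 0 0 0 .04;0 0 -.1 0 0 0 .04;0 0 -.115 0 0 0 .04;0 0 -.115 0 0 0 .04"

```text
time: 6.63
ee_pos: [0.5201, 0.0273, 0.1023]
orientation: [-179.7, -0.4, -40.1]
ft_force: [-0.7, -0.2, -0.3]
opening: 0.571
grasp_force: 36.7
```

Call:
step_arm --targets ".02 .02 0 0 0 0 .04;.045 .045 0 0 0 0 .04;.072 .071 0 0 0 0 .04;.1 .098 0 0 0 0 .04;.128 .1255 0 0 0 0 .04"

```text
time: 7.05
ee_pos: [0.5325, -0.1521, 0.0968]
orientation: [180.0, 0.1, -40.1]
ft_force: [0.7, 0.1, -0.3]
opening: 0.568
grasp_force: 36.7
```

Call:
step_arm --targets ".028 .028 0 0 0 0 .04;.056 .056 0 0 0 0 .04;.084 .083 0 0 0 0 .04;.11 .11 0 0 0 0 .04;.135 .134 0 0 0 0 .04"

```text
time: 7.47
ee_pos: [0.5492, -0.3425, 0.0963]
orientation: [180.0, 0.1, -40.2]
ft_force: [-0.5, 0.1, -1.0]
opening: 0.571
grasp_force: 36.7
```

Call:
step_arm --targets ".02 .018 0 0 0 0 .04;.026 .024 0 0 0 0 .04;.026 .024 0 0 0 0 .04;.026 .024 0.02 0 0 0 .04;.026 .024 .03 0 0 0 .04"

```text
time: 7.88
ee_pos: [0.5535, -0.3734, 0.0659]
orientation: [-180.0, 0.2, -40.1]
ft_force: [-0.2, 1.0, -1.7]
opening: 0.575
grasp_force: 36.7
```

Call:
step_arm --targets "0 0 .025 0 0 0 .04;0 0 .045 0 0 0 .04;0 0 .063 0 0 0 .04;0 0 .076 0 0 0 .04;0 0 .082 0 0 0 .04"

```text
time: 8.3
ee_pos: [0.5523, -0.3716, -0.0163]
orientation: [-180.0, 0.4, -40.0]
ft_force: [-10.1, 9.4, 42.5]
opening: 0.577
grasp_force: 41.4
```

Call:
step_arm --targets "0 0 .001 0 0 0 .04;0 0 .001 0 0 0 .04;0 0 .001 0 0 0 .064;0 0 .001 0 0 0 .064;0 0 .001 0 0 0 .064"

```text
time: 8.72
ee_pos: [0.5551, -0.3754, -0.0147]
orientation: [-180.0, -0.0, -40.1]
ft_force: [-0.0, -0.0, -0.3]
opening: 0.755
grasp_force: 0.0
```

Call:
step_arm --targets "0 0 -.02 0 0 0 .064;0 0 -.05 0 0 0 .064;0 0 -.09 0 0 0 .064;0 0 -.115 0 0 0 .064;0 0 -.115 0 0 0 .064"

```text
time: 9.13
ee_pos: [0.5588, -0.3786, 0.1073]
orientation: [-180.0, -0.7, -40.1]
ft_force: [0.1, 0.6, 0.4]
opening: 0.746
grasp_force: 0.0
```

Call:
step_arm --targets "-.025 -.028 0 0 0 0 .064;-.05 -.056 0 0 0 0 .064;-.075 -.084 0 0 0 0 .064;-.1 -.112 0 0 0 0 .064;-.12 -.135 0 0 0 0 .064"

```text
time: 9.55
ee_pos: [0.5488, -0.1923, 0.0995]
orientation: [-180.0, 0.1, -40.1]
ft_force: [0.5, 0.7, -0.0]
opening: 0.752
grasp_force: 0.0
```

Run:
```python
from h import *
p,d,o,D,P=look('top')
print(pose()[1]['ee_pos'],pose()[1]['orientation'])
print('carton',tops(P,o,D,(.4835,-.372),.035,.13)); print('bowl',tops(P,o,D,(.481,.057)),ring(P,o,D,(.481,.057),.08,.095,.02))
p,d,o,D,P=look('wrist'); print('w bowl',tops(P,o,D,(.481,.057)),ring(P,o,D,(.481,.057),.08,.095,.02))
```

```text
[ 0.54762379 -0.18661158  0.09934789] [-179.84539637    0.35543361  -40.00433152]
carton [(array([ 0.5538, -0.3723,  0.0248]), np.int32(282))]
bowl [(array([0.5109, 0.0956, 0.0232]), np.int32(253)), (array([0.4448, 0.0877, 0.0244]), np.int32(313))] (array([0.4809, 0.057 , 0.0939]), np.int64(840))
w bowl [(array([0.4499, 0.0812, 0.0255]), np.int32(457))] (array([0.4957, 0.0496, 0.0809]), np.int64(113))
```

Call:
step_arm --targets "-.03 -.017 0 0 0 0 .064;-.06 -.034 0 0 0 0 .064;-.09 -.051 0 0 0 0 .064;-.12 -.068 0 0 0 0 .064;-.15 -.085 0 0 0 0 .064"

```text
time: 10.07
ee_pos: [0.4896, -0.0329, 0.0997]
orientation: [180.0, -0.0, -40.2]
ft_force: [0.0, 0.4, 0.2]
opening: 0.751
grasp_force: 0.0
```

Call:
step_arm --targets "-.03 -.017 0 0 0 0 .064;-.06 -.034 0 0 0 0 .064;-.09 -.051 0 0 0 0 .064;-.112 -.0642 0 0 0 0 .064;-.112 -.0642 0 0 0 0 .064"

```text
time: 10.48
ee_pos: [0.4436, 0.0908, 0.0997]
orientation: [180.0, 0.1, -39.9]
ft_force: [-0.6, -0.5, 0.2]
opening: 0.754
grasp_force: 0.0
```

Call:
step_arm --targets "0 0 0 0 0 0 .064;0 0 .02 0 0 0 .064;0 0 .04 0 0 0 .064;0 0 .06 0 0 0 .064;0 0 .075 0 0 0 .064"

```text
time: 10.9
ee_pos: [0.4465, 0.0863, 0.0237]
orientation: [180.0, -0.0, -40.2]
ft_force: [-0.5, 0.0, -0.4]
opening: 0.753
grasp_force: 0.0
```

Run:
```python
from h import *
p,d,o,D,P=look('wrist');T,s=pose(); print(s['ee_pos'],s['q'].round(0)); print('w bowl',tops(P,o,D,(.481,.057)))
```

```text
[0.44470707 0.08613408 0.02170389] [  6.  21. 114.  -0.  45. 136.]
w bowl [(array([0.509 , 0.0929, 0.0249]), np.int32(5750)), (array([0.4453, 0.0864, 0.0252]), np.int32(5023))]
```

Call:
step_arm --targets "0 0 .012 0 0 0 .064;0 0 .024 0 0 0 .064;0 0 .034 0 0 0 .064;0 0 .039 0 0 0 .064;0 0 .0415 0 0 0 .064"

```text
time: 11.37
ee_pos: [0.4462, 0.0869, -0.017]
orientation: [180.0, 0.0, -40.2]
ft_force: [-0.1, 0.5, 0.3]
opening: 0.751
grasp_force: 0.0
```

Call:
step_arm --targets "0 0 0 0 0 0 .064;0 0 0 0 0 0 .04;0 0 0 0 0 0 .04;0 0 0 0 0 0 .04;0 0 0 0 0 0 .04"

```text
time: 11.78
ee_pos: [0.4465, 0.0878, -0.0159]
orientation: [-179.9, -0.1, -40.1]
ft_force: [-0.3, -2.2, 3.3]
opening: 0.577
grasp_force: 36.4
```

Call:
step_arm --targets "0 0 -.03 0 0 0 .04;0 0 -.065 0 0 0 .04;0 0 -.1 0 0 0 .04;0 0 -.1165 0 0 0 .04;0 0 -.1165 0 0 0 .04"

```text
time: 12.2
ee_pos: [0.4491, 0.0885, 0.104]
orientation: [-179.6, -0.4, -40.1]
ft_force: [0.5, -0.6, -0.4]
opening: 0.569
grasp_force: 36.7
```

Call:
step_arm --targets ".02 .02 0 0 0 0 .04;.047 .0473 0 0 0 0 .04;.074 .0745 0 0 0 0 .04;.1 .1007 0 0 0 0 .04;.126 .1268 0 0 0 0 .04"

```text
time: 12.62
ee_pos: [0.4593, -0.0913, 0.099]
orientation: [180.0, 0.1, -40.1]
ft_force: [0.3, -0.2, -1.0]
opening: 0.574
grasp_force: 36.8
```

Call:
step_arm --targets ".026 .0262 0 0 0 0 .04;.052 .0523 0 0 0 0 .04;.078 .0785 0 0 0 0 .04;.104 .1047 0 0 0 0 .04;.13 .1309 0 0 0 0 .04"

```text
time: 13.03
ee_pos: [0.4745, -0.2752, 0.0986]
orientation: [-180.0, 0.1, -40.1]
ft_force: [1.6, 0.5, -0.2]
opening: 0.568
grasp_force: 36.8
```

Call:
step_arm --targets ".026 .0262 0 0 0 0 .04;.048 .0483 0 0 0 0 .04;.0688 .0693 0 0 0 0 .04;.0688 .0693 0 0 0 0 .04;.0688 .0693 0.02 0 0 0 .04"

```text
time: 13.45
ee_pos: [0.4856, -0.3753, 0.0817]
orientation: [180.0, -0.4, -40.3]
ft_force: [0.4, 0.0, -0.4]
opening: 0.572
grasp_force: 36.8
```

Call:
step_arm --targets "0 0 .025 0 0 0 .04;0 0 .05 0 0 0 .04;0 0 .07 0 0 0 .04;0 0 .08 0 0 0 .04;0 0 .086 0 0 0 .04"

```text
time: 13.87
ee_pos: [0.4819, -0.3695, -0.0087]
orientation: [-180.0, 0.3, -40.1]
ft_force: [-0.1, 0.3, -0.5]
opening: 0.568
grasp_force: 36.8
```

Call:
step_arm --targets "0 0 .004 0 0 0 .04;0 0 .0075 0 0 0 .04;0 0 .0085 0 0 0 .04;0 0 .0085 0 0 0 .064;0 0 .0085 0 0 0 .064"

```text
time: 14.28
ee_pos: [0.4842, -0.3719, -0.0136]
orientation: [180.0, -0.1, -40.1]
ft_force: [-0.3, -0.2, 0.4]
opening: 0.752
grasp_force: 0.0
```

Call:
step_arm --targets "0 0 0 0 0 0 .064;0 0 -.02 0 0 0 .064;0 0 -.06 0 0 0 .064;0 0 -.1 0 0 0 .064;0 0 -.1145 0 0 0 .064"

```text
time: 14.7
ee_pos: [0.4862, -0.3738, 0.106]
orientation: [180.0, -0.5, -40.1]
ft_force: [0.6, -0.5, 0.8]
opening: 0.747
grasp_force: 0.0
```

Call:
step_arm --targets "-.012 -.016 0 0 0 0 .064;-.035 -.0467 0 0 0 0 .064;-.058 -.0773 0 0 0 0 .064;-.081 -.108 0 0 0 0 .064;-.104 -.1387 0 0 0 0 .064"

```text
time: 15.12
ee_pos: [0.4933, -0.1971, 0.1007]
orientation: [-180.0, -0.1, -40.2]
ft_force: [0.7, -0.0, 0.1]
opening: 0.751
grasp_force: 0.0
```

Call:
step_arm --targets "-.023 -.0307 0 0 0 0 .064;-.046 -.0613 0 0 0 0 .064;-.069 -.092 0 0 0 0 .064;-.092 -.1227 0 0 0 0 .064;-.115 -.1533 0 0 0 0 .064"

```text
time: 15.53
ee_pos: [0.5042, -0.0052, 0.1008]
orientation: [-179.9, -0.1, -40.1]
ft_force: [1.8, -0.2, -0.0]
opening: 0.747
grasp_force: 0.0
```

Call:
step_arm --targets "-.021 -.028 0 0 0 -.12 .064;-.042 -.056 0 0 0 -.24 .064;-.0605 -.0806 0 0 0 -.36 .064;-.0605 -.0806 0 0 0 -.48 .064;-.0605 -.0806 0 0 0 -.6 .064"

```text
time: 15.95
ee_pos: [0.51, 0.0959, 0.1006]
orientation: [-180.0, -0.1, -5.2]
ft_force: [0.3, 0.9, -0.3]
opening: 0.75
grasp_force: 0.0
```

Call:
step_arm --targets "0 0 0 0 0 -.12 .064;0 0 0 0 0 -.24 .064;0 0 0 0 0 -.36 .064;0 0 0 0 0 -.48 .064;0 0 0 0 0 -.6 .064"

```text
time: 16.37
ee_pos: [0.51, 0.0937, 0.1006]
orientation: [180.0, -0.1, 29.0]
ft_force: [-0.3, 0.3, 0.0]
opening: 0.751
grasp_force: 0.0
```

Call:
step_arm --targets "0 0 0 0 0 -.12 .064;0 0 0.02 0 0 -.24 .064;0 0 .04 0 0 -.2835 .064;0 0 .06 0 0 -.2835 .064;0 0 .075 0 0 -.2835 .064"

```text
time: 16.78
ee_pos: [0.5096, 0.0936, 0.0244]
orientation: [180.0, -0.0, 44.9]
ft_force: [-0.5, 0.0, -0.1]
opening: 0.749
grasp_force: 0.0
```

Run:
```python
from h import *
p,d,o,D,P=look('wrist');T,s=pose(); print(s['ee_pos'],s['orientation'],s['q'].round(0)); print('w bowl',tops(P,o,D,(.481,.057)))
p,d,o,D,P=look('top');print('carton',tops(P,o,D,(.4835,-.372),.035,.13))
```

```text
[0.50769902 0.09338599 0.02213636] [-1.79851675e+02  1.78204621e-01  4.48827766e+01] [  6.  25. 106.   0.  49.  51.]
w bowl [(array([0.5097, 0.0948, 0.0251]), np.int32(4994))]
carton [(array([ 0.5534, -0.3734,  0.0244]), np.int32(269)), (array([ 0.4824, -0.3697,  0.025 ]), np.int32(314))]
```

Call:
step_arm --targets "0 0 .012 0 0 0 .064;0 0 .024 0 0 0 .064;0 0 .034 0 0 0 .064;0 0 .039 0 0 0 .064;0 0 .0415 0 0 0 .064"

```text
time: 17.3
ee_pos: [0.51, 0.0933, -0.0165]
orientation: [180.0, 0.0, 44.9]
ft_force: [-0.0, -2.3, 0.7]
opening: 0.748
grasp_force: 0.0
```

Call:
step_arm --targets "0 0 0 0 0 0 .064;0 0 0 0 0 0 .04;0 0 0 0 0 0 .04;0 0 0 0 0 0 .04;0 0 0 0 0 0 .04"

```text
time: 17.72
ee_pos: [0.5101, 0.0939, -0.0159]
orientation: [180.0, -0.1, 44.9]
ft_force: [-1.1, 0.3, 5.3]
opening: 0.571
grasp_force: 36.5
```

Call:
step_arm --targets "0 0 -.03 0 0 0 .04;0 0 -.065 0 0 0 .04;0 0 -.1 0 0 0 .04;0 0 -.1165 0 0 0 .04;0 0 -.1165 0 0 0 .04"

```text
time: 18.13
ee_pos: [0.5133, 0.0942, 0.1043]
orientation: [179.7, -0.4, 44.9]
ft_force: [0.6, 0.6, -0.4]
opening: 0.57
grasp_force: 36.7
```

Call:
step_arm --targets "-.02 .013 0 0 0 0 .04;-.052 .0339 0 0 0 0 .04;-.084 .0548 0 0 0 0 .04;-.116 .0757 0 0 0 0 .04;-.148 .0965 0 0 0 0 .04"

```text
time: 18.55
ee_pos: [0.4715, -0.0801, 0.0988]
orientation: [-179.9, 0.0, 45.0]
ft_force: [1.0, 0.0, -0.4]
opening: 0.572
grasp_force: 36.7
```

Call:
step_arm --targets "-.032 .0209 0 0 0 0 .04;-.064 .0417 0 0 0 0 .04;-.096 .0626 0 0 0 0 .04;-.128 .0835 0 0 0 0 .04;-.16 .1044 0 0 0 0 .04"

```text
time: 18.97
ee_pos: [0.4318, -0.2672, 0.0988]
orientation: [-179.9, 0.0, 44.9]
ft_force: [0.2, 0.2, -0.4]
opening: 0.572
grasp_force: 36.7
```

Call:
step_arm --targets "-.032 .0209 0 0 0 0 .04;-.064 .0417 0 0 0 0 .04;-.0866 .0565 0 0 0 0 .04;-.0866 .0565 0 0 0 0 .04;-.0866 .0565 0.02 0 0 0 .04"

```text
time: 19.38
ee_pos: [0.4132, -0.3709, 0.0815]
orientation: [179.6, -0.0, 44.7]
ft_force: [0.3, -1.1, -1.6]
opening: 0.566
grasp_force: 36.7
```

Call:
step_arm --targets "0 0 .025 0 0 0 .04;0 0 .05 0 0 0 .04;0 0 .07 0 0 0 .04;0 0 .08 0 0 0 .04;0 0 .086 0 0 0 .04"

```text
time: 19.8
ee_pos: [0.4108, -0.3652, -0.0082]
orientation: [-179.7, -0.0, 44.9]
ft_force: [4.9, 2.4, 16.7]
opening: 0.571
grasp_force: 36.2
```

Call:
step_arm --targets "0 0 .004 0 0 0 .04;0 0 .0075 0 0 0 .04;0 0 .0085 0 0 0 .04;0 0 .0085 0 0 0 .064;0 0 .0085 0 0 0 .064"

```text
time: 20.22
ee_pos: [0.4187, -0.3713, -0.0123]
orientation: [179.2, -0.2, 44.7]
ft_force: [12.2, -0.4, 5.2]
opening: 0.747
grasp_force: 0.0
```

Call:
step_arm --targets "0 0 0 0 0 0 .064;0 0 -.02 0 0 0 .064;0 0 -.06 0 0 0 .064;0 0 -.1 0 0 0 .064;0 0 -.1345 0 0 0 .064"

```text
time: 20.63
ee_pos: [0.4112, -0.3669, 0.1223]
orientation: [-180.0, 0.0, 44.9]
ft_force: [-0.5, -0.8, 0.3]
opening: 0.748
grasp_force: 0.0
```

Run:
```python
from h import *
T,s=pose(); print(s['ee_pos'],s['orientation'],s['q'].round(0))
p,d,o,D,P=look('top','t5');print('carton',tops(P,o,D,(.4835,-.372),.035,.13))
for n,c,h,r in(('b1',(.481,.057),.08,.095),('b2',(.669,-.18),.062,.072),('b3',(.68,-.012),.048,.05),('lid',(.49,.374),.014,.097)): print(n,ring(P,o,D,c,h,r,.03))
```

```text
[ 0.41120772 -0.36689826  0.12233872] [-1.79989632e+02  3.70113103e-02  4.49145733e+01] [-46.  20.  96.  -0.  65.  -1.]
carton [(array([ 0.5532, -0.3726,  0.025 ]), np.int32(287)), (array([ 0.482 , -0.3697,  0.0244]), np.int32(253)), (array([ 0.4167, -0.3665,  0.0247]), np.int32(310))]
b1 (array([0.4805, 0.06  , 0.0941]), np.int64(853))
b2 (array([ 0.6692, -0.1804,  0.0716]), np.int64(570))
b3 (array([ 0.6806, -0.0118,  0.0495]), np.int64(376))
lid (array([0.4903, 0.3737, 0.0965]), np.int64(4493))
```

Call:
step_arm --targets ".02 .0053 0 0 0 0 .02;.06 .016 0 0 0 0 .02;.1 .0266 0 0 0 0 .02;.14 .0372 0 0 0 0 .02;.18 .0478 0 0 0 0 .02"

```text
time: 21.1
ee_pos: [0.5736, -0.273, 0.1204]
orientation: [180.0, 0.0, 44.9]
ft_force: [1.3, -0.9, -0.2]
opening: 0.234
grasp_force: 0.0
```

Call:
step_arm --targets ".04 .0107 0 0 0 -.12 .02;.08 .0214 0 0 0 -.24 .02;.12 .032 0 0 0 -.36 .02;.16 .0427 0 0 0 -.48 .02;.182 .0484 0 0 0 -.6 .02"

```text
time: 21.52
ee_pos: [0.7395, -0.1767, 0.1198]
orientation: [179.9, -0.0, 79.8]
ft_force: [0.3, -1.0, 0.3]
opening: 0.236
grasp_force: 0.0
```

Call:
step_arm --targets "0 0 0 0 0 -.12 .02;0 0 .02 0 0 -.185 .02;0 0 .03 0 0 -.185 .02;0 0 .03 0 0 -.185 .02;0 0 .03 0 0 -.185 .02"

```text
time: 21.93
ee_pos: [0.7345, -0.1798, 0.0886]
orientation: [-179.8, -0.0, 89.7]
ft_force: [0.3, 0.7, 0.2]
opening: 0.24
grasp_force: 0.0
```

Run:
```python
from h import *
p,d,o,D,P=look('wrist','w6');T,s=pose(); print(s['ee_pos'],s['orientation'],s['opening'])
print(ring(P,o,D,(.669,-.18),.062,.072,.02)); tips()
p,d,o,D,P=look('top')
for c in((.5532,-.3726),(.482,-.3697),(.4167,-.3665)):
    m=np.hypot(P[...,0]-c[0],P[...,1]-c[1])<.018; q=P[m]; A=np.c_[q[:,:2]-c,np.ones(len(q))]; print(np.linalg.lstsq(A,q[:,2],rcond=None)[0].round(3))
for z in(.062,):
  print('b2',ring(P,o,D,(.669,-.18),.062,.072,.02))
```

```text
[ 0.73538016 -0.18016786  0.08972063] [-1.79926911e+02 -1.10003669e-02  8.97597616e+01] 0.2310376159832321
(array([ 0.6703, -0.1803,  0.0714]), np.int64(5684))
open 0.22914262723099818 ee [ 0.736  -0.1804  0.0905] zmax [-0.0386 -0.0322 -0.0269] y at tip -0.0174 0.0159 x -0.012 0.011
[0. 0. 0.]
[0. 0. 0.]
[0. 0. 0.]
b2 (array([ 0.675 , -0.1653,  0.0558]), np.int64(91))
```

View pics/w6.png

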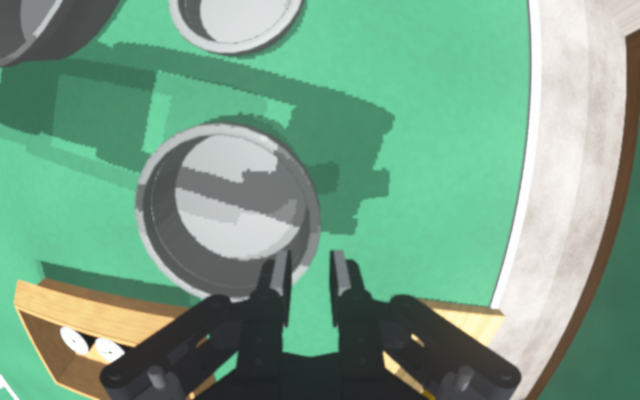

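Call:
step_arm --targets "0 .0015 .02 0 0 0 .02;0 .0015 .04 0 0 0 .02;0 .0015 .058 0 0 0 .02;0 .0015 .07 0 0 0 .02;0 .0015 .076 0 0 0 .02" --grip_force 60

```text
time: 22.5
ee_pos: [0.7367, -0.18, 0.0125]
orientation: [-179.9, -0.0, 89.8]
ft_force: [0.2, -0.4, -0.4]
opening: 0.23
grasp_force: 0.0
```

Call:
step_arm --targets "0 0 0 0 0 0 .02;0 0 0 0 0 0 0;0 0 0 0 0 0 0;0 0 0 0 0 0 0;0 0 0 0 0 0 0"

```text
time: 22.92
ee_pos: [0.7383, -0.1798, 0.0153]
orientation: [179.9, 0.0, 89.9]
ft_force: [0.1, 0.4, 1.3]
opening: 0.089
grasp_force: 56.7
```

Call:
step_arm --targets "0 0 -.01 0 0 0 0;0 0 -.02 0 0 0 0;0 0 -.03 0 0 0 0;0 0 -.03 0 0 0 0;0 0 -.03 0 0 0 0"

```text
time: 23.33
ee_pos: [0.739, -0.1804, 0.0458]
orientation: [179.8, 0.1, 89.9]
ft_force: [0.3, 0.5, -2.0]
opening: 0.09
grasp_force: 57.2
```

Run:
```python
from h import *
p,d,o,D,P=look('wrist','w7');T,s=pose(); print(s['ee_pos'],s['orientation'],s['opening'],s['ft_force'],s['moment'])
m=(np.hypot(P[...,0]-.669,P[...,1]+.18)<.05); m[:]&=True
q=P[m]; q=q[(q[:,2]<.06)]; A=np.c_[q[:,:2]-(.669,-.18),np.ones(len(q))]; print('floor plane',np.linalg.lstsq(A,q[:,2],rcond=None)[0].round(4),len(q))
p,d,o,D,P=look('top','t7')
for z in (.09,.092,.094,.1):print('b2',ring(P,o,D,(.669,-.18),z,.072,.02))
```

```text
[ 0.73814495 -0.18010697  0.04472702] [1.79918781e+02 2.98676771e-02 8.98696726e+01] 0.0859221022667034 [ 0.08987212 -1.13175693 -2.87860923] [ 0.04687594 -0.19485146 -0.01343962]
floor plane [ 0.0429 -0.0041  0.0322] 13084
b2 None
b2 None
b2 None
b2 None
```

Call:
step_arm --targets "0 0 -.02 0 0 0 0;0 0 -.04 0 0 0 0;0 0 -.06 0 0 0 0;0 0 -.081 0 0 0 0;0 0 -.081 0 0 0 0"

```text
time: 23.85
ee_pos: [0.7404, -0.1807, 0.1295]
orientation: [179.6, 0.1, 89.9]
ft_force: [2.2, -0.4, -1.6]
opening: 0.088
grasp_force: 57.4
```

Run:
```python
from h import *
p,d,o,D,P=look('top','t8')
print('b1',ring(P,o,D,(.481,.057),.08,.095,.03),'b3',ring(P,o,D,(.68,-.012),.048,.05,.02))
p,d,o,D,P=look('scene'); print('b1',ring(P,o,D,(.481,.057),.08,.095,.03))
p,d,o,D,P=look('wrist','w8'); T,s=pose(); print(s['ee_pos']); print('b1',ring(P,o,D,(.481,.057),.08,.095,.03)); print('b2',ring(P,o,D,(.67,-.18),.062+.111,.072,.03))
```

```text
b1 None b3 (array([ 0.6817, -0.0119,  0.049 ]), np.int64(263))
b1 (array([0.4843, 0.0576, 0.0983]), np.int64(593))
[ 0.7368762  -0.1796379   0.12351399]
b1 (array([0.4879, 0.0556, 0.0925]), np.int64(1185))
b2 (array([ 0.6741, -0.1794,  0.069 ]), np.int64(8490))
```

Call:
step_arm --targets ".012 -.01 0 0 0 0 0;.036 -.0297 0 0 0 0 0;.062 -.0512 0 0 0 0 0;.088 -.0727 0 0 0 0 0;.114 -.0941 0 0 0 0 0"

```text
time: 24.42
ee_pos: [0.6409, -0.0646, 0.122]
orientation: [-179.7, -0.1, 89.8]
ft_force: [0.8, -0.2, -2.6]
opening: 0.084
grasp_force: 58.1
```

Call:
step_arm --targets ".026 -.0215 0 0 0 0 0;.052 -.043 0 0 0 0 0;.078 -.0645 0 0 0 0 0;.102 -.084 0 0 0 0 0;.124 -.1024 0 0 0 0 0"

```text
time: 24.83
ee_pos: [0.5383, 0.0598, 0.1227]
orientation: [-179.7, -0.0, 89.9]
ft_force: [0.4, -0.1, -1.7]
opening: 0.087
grasp_force: 58.1
```

Call:
step_arm --targets "0 0 0 0 0 0 0;0 0 0 0 0 0 0;0 0 0 0 0 0 0;0 0 0 0 0 0 0;0 0 0.01 0 0 0 0"

```text
time: 25.25
ee_pos: [0.5442, 0.0578, 0.1159]
orientation: [179.8, 0.0, 89.8]
ft_force: [0.6, -0.7, -1.4]
opening: 0.084
grasp_force: 58.1
```

Run:
```python
from h import *
p,d,o,D,P=look('wrist','w9'); T,s=pose(); print(s['ee_pos'],s['orientation'])
G=plane(o,D,.08); m=(np.abs(P[...,2]-.08)<.006)&(np.hypot(G[...,0]-.481,G[...,1]-.058)<.13)
xy=G[m][:,:2]; r=np.hypot(*(xy-(.481,.058)).T); xy=xy[(r>.08)&(r<.11)]; print(len(xy),circ(xy,.091))
f=least_squares(lambda q:np.hypot(*(xy-q[:2]).T)-q[2],[.481,.058,.091],loss='soft_l1',f_scale=.002).x; print(f, np.ptp(xy,axis=0))
print('b2',ring(P,o,D,(.474,.058),.162,.072,.03))
```

```text
[0.54213614 0.05767739 0.11298005] [-1.79959102e+02  1.21076576e-02  8.97961640e+01]
4079 [0.47973301 0.05919108]
[0.48074365 0.0608555  0.08941845] [0.1700724  0.12971899]
b2 (array([0.4797, 0.0578, 0.0699]), np.int64(8959))
```

View pics/w9.png

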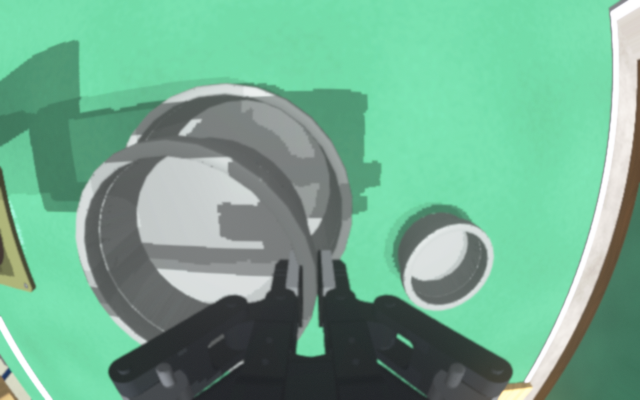

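The picture shows bowl2 gripped at about (320,260), over bowl1's mouth (centre near (240,180)) and clear of bowl3 at (445,260). Descending now.

Call:
step_arm --targets ".002 0 .012 0 0 0 0;.002 0 .026 0 0 0 0;.002 0 .04 0 0 0 0;.002 0 .052 0 0 0 0;.002 0 .062 0 0 0 0"

```text
time: 25.72
ee_pos: [0.5413, 0.0599, 0.0512]
orientation: [-179.9, 0.0, 89.8]
ft_force: [0.5, -0.5, -3.1]
opening: 0.084
grasp_force: 58.1
```

Call:
step_arm --targets "0 0 .008 0 0 0 0;0 0 .015 0 0 0 0;0 0 .021 0 0 0 0;0 0 .026 0 0 0 0;0 0 .03 0 0 0 0"

```text
time: 26.13
ee_pos: [0.542, 0.0605, 0.0226]
orientation: [180.0, 0.0, 89.9]
ft_force: [1.1, 0.2, -0.9]
opening: 0.086
grasp_force: 58.6
```

Call:
step_arm --targets "0 0 .002 0 0 0 0;0 0 .003 0 0 0 0;0 0 .004 0 0 0 0;0 0 .004 0 0 0 0;0 0 .004 0 0 0 0"

```text
time: 26.55
ee_pos: [0.5429, 0.0606, 0.0196]
orientation: [179.9, -0.0, 89.9]
ft_force: [2.9, -0.3, 2.5]
opening: 0.085
grasp_force: 60.4
```

Release and rise.

Call:
step_arm --targets "0 0 .001 0 0 0 0;0 0 .001 0 0 0 .015;0 0 .001 0 0 0 .015;0 0 .001 0 0 0 .015;0 0 .001 0 0 0 .015"

```text
time: 26.97
ee_pos: [0.5408, 0.0606, 0.0175]
orientation: [-179.9, 0.0, 89.9]
ft_force: [0.2, 0.5, -0.0]
opening: 0.174
grasp_force: 0.0
```

Call:
step_arm --targets "0 0 -.01 0 0 0 .015;0 0 -.03 0 0 0 .015;0 0 -.06 0 0 0 .015;0 0 -.1 0 0 0 .015;0 0 -.13 0 0 0 .015"

```text
time: 27.38
ee_pos: [0.5418, 0.0606, 0.1507]
orientation: [179.9, -0.0, 89.9]
ft_force: [1.3, 0.3, 0.5]
opening: 0.179
grasp_force: 0.0
```

Run:
```python
from h import *
p,d,o,D,P=look('wrist','w10'); T,s=pose(); print(s['ee_pos'],s['orientation'],s['ft_force'])
print('b1',ring(P,o,D,(.481,.059),.08,.095,.03)); print('b2',ring(P,o,D,(.474,.059),.066,.072,.006),'b3',ring(P,o,D,(.68,-.012),.048,.05,.02))
m=(np.hypot(P[...,0]-.474,P[...,1]-.059)<.045); q=P[m]; A=np.c_[q[:,:2]-(.474,.059),np.ones(len(q))]; print('floor',np.linalg.lstsq(A,q[:,2],rcond=None)[0].round(4))
```

```text
[0.54610441 0.06079292 0.15672795] [ 1.79306336e+02 -2.58594193e-02  8.98749907e+01] [ 2.4336829  -0.24231317  2.14151765]
b1 (array([0.4802, 0.0601, 0.0942]), np.int64(5784))
b2 (array([0.4707, 0.0574, 0.074 ]), np.int64(4354)) b3 (array([ 0.6796, -0.0102,  0.0504]), np.int64(1977))
floor [3.4842 1.2751 0.1014]
```

Call:
step_arm --targets "-.007 .018 0 0 0 0 .02;-.021 .055 0 0 0 0 .02;-.036 .092 0 0 0 0 .02;-.05 .13 0 0 0 0 .02;-.0625 .162 0 0 0 0 .02"

```text
time: 27.85
ee_pos: [0.7057, -0.0032, 0.1486]
orientation: [179.9, 0.0, 89.9]
ft_force: [0.6, 0.3, 0.2]
opening: 0.23
grasp_force: 0.0
```

Call:
step_arm --targets "-.009 .023 .02 0 0 0 .02;-.009 .023 .05 0 0 0 .02;-.009 .023 .07 0 0 0 .02;-.009 .023 .08 0 0 0 .02;-.009 .023 .08 0 0 0 .02"

```text
time: 28.27
ee_pos: [0.7237, -0.0112, 0.0645]
orientation: [-179.6, -0.0, 89.9]
ft_force: [-0.5, -1.0, 0.0]
opening: 0.235
grasp_force: 0.0
```

Run:
```python
from h import *
p,d,o,D,P=look('wrist','w11'); T,s=pose(); print(s['ee_pos'],s['orientation'],s['ft_force'])
print('b3',ring(P,o,D,(.68,-.012),.048,.05,.012))
p,d,o,D,P=look('top','t11')
print('b1',ring(P,o,D,(.481,.059),.08,.095,.03),'b3',ring(P,o,D,(.68,-.012),.048,.05,.012),'lid',ring(P,o,D,(.49,.374),.014,.097))
G=plane(o,D,.066); m=(np.abs(P[...,2]-.066)<.005)&(np.hypot(G[...,0]-.474,G[...,1]-.059)<.08);print('b2',circ(G[m][:,:2]),m.sum())
```

```text
[ 0.72520807 -0.01120821  0.06670718] [-1.79810258e+02 -1.32882262e-02  8.98705824e+01] [-0.46056356  0.13474299  0.10808285]
b3 (array([ 0.6818, -0.011 ,  0.0498]), np.int64(4657))
b1 None b3 None lid Noneh.py:24: RuntimeWarning: Mean of empty slice.
  c=xy.mean(0)
  ret = um.true_divide(
Traceback (most recent call last):
  File "h.py", line 26, in circ
    else: f=least_squares(lambda p:np.hypot(*(xy-p[:2]).T)-p[2],[*c,.07],loss='soft_l1',f_scale=.002)
            ~~~~~~~~~~~~~^^^^^^^^^^^^^^^^^^^^^^^^^^^^^^^^^^^^^^^^^^^^^^^^^^^^^^^^^^^^^^^^^^^^^^^^^^^^
ValueError: Initial guess is outside of provided bounds
```

Run:
```python
from h import *
p,d,o,D,P=look('top','t12'); print((d<=0).mean(), p.mean())
for c in((.49,.374,.01),(.481,-.372,.03),(.8,.2,0)):
    m=viewer.camera_model('top'); q=m['view']@np.append(c,1); u,v=m['cx']+m['fx']*q[0]/-q[2],m['cy']-m['fy']*q[1]/-q[2]; print(u,v,d[int(v)-3:int(v)+4:3,int(u)-3:int(u)+4:3],-q[2],P[int(v),int(u)])
```

```text
0.0039453125 87.9191484375
171.94365169789822 239.77725546625192 [[0.1944115  0.19587757 0.19413032]
 [0.19462779 0.19369976 0.19468853]
 [0.19382022 0.19254373 0.19211467]] 0.950612127097812 [0.39878555 0.08230553 0.76983401]
466.69909301444244 218.95660496520932 [[0.9421721  0.93985665 0.9401742 ]
 [0.9392837  0.93873435 0.94192016]
 [0.93583137 0.9360432  0.938408  ]] 0.9439955604962879 [ 0.48288732 -0.3683293   0.03567639]
237.19032266503953 121.7166732899244 [[1.0298266 1.0304903 1.0287634]
 [1.0234365 1.0230918 1.0277752]
 [1.02289   1.0245383 1.0230142]] 1.0253013637885047 [0.80103492 0.19994986 0.0024651 ]
```

View pics/t11.png

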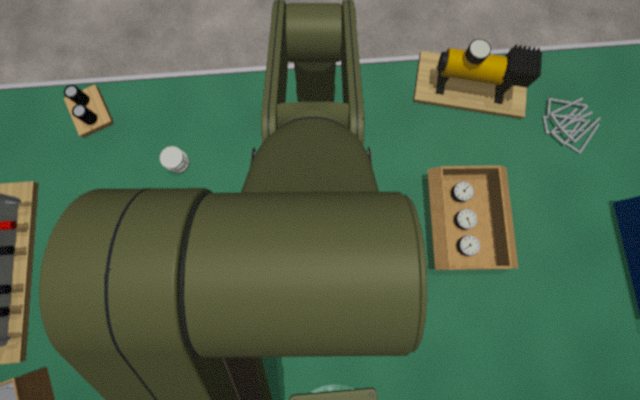

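The arm only hides the middle of the view. The three gauges lie apart and dial up in the carton at (463,190), (466,218) and (470,245). Next, grip bowl3.

Call:
step_arm --targets "0 .001 .02 0 0 0 .02;0 .001 .038 0 0 0 .02;0 .001 .054 0 0 0 .02;0 .001 .063 0 0 0 .02;0 .001 .068 0 0 0 .02"

```text
time: 28.83
ee_pos: [0.7278, -0.0112, 0.0004]
orientation: [180.0, 0.0, 89.9]
ft_force: [0.3, -0.1, 0.1]
opening: 0.233
grasp_force: 0.0
```

Call:
step_arm --targets "0 0 0 0 0 0 .02;0 0 0 0 0 0 0;0 0 0 0 0 0 0;0 0 0 0 0 0 0;0 0 0 0 0 0 0"

```text
time: 29.25
ee_pos: [0.7285, -0.0111, 0.0013]
orientation: [179.9, -0.0, 89.9]
ft_force: [0.3, 1.4, 2.5]
opening: 0.089
grasp_force: 57.0
```

Call:
step_arm --targets "0 0 -.02 0 0 0 0;0 0 -.05 0 0 0 0;0 0 -.08 0 0 0 0;0 0 -.11 0 0 0 0;0 0 -.12 0 0 0 0"

```text
time: 29.67
ee_pos: [0.7309, -0.0118, 0.1256]
orientation: [179.5, 0.1, 89.9]
ft_force: [0.6, 0.5, -0.7]
opening: 0.083
grasp_force: 56.8
```

Call:
step_arm --targets ".01 -.03 0 0 0 0 0;.02 -.06 0 0 0 0 0;.035 -.09 0 0 0 0 0;.0355 -.107 0 0 0 0 0;.0355 -.107 0 0 0 0 0"

```text
time: 30.08
ee_pos: [0.6147, 0.0253, 0.1188]
orientation: [-179.6, -0.0, 90.0]
ft_force: [-0.4, 0.2, -1.9]
opening: 0.09
grasp_force: 57.0
```

Run:
```python
from h import *
p,d,o,D,P=look('wrist','w13'); T,s=pose(); print(s['ee_pos'],s['orientation'],s['ft_force'],s['opening'])
print('b1',ring(P,o,D,(.481,.059),.08,.095,.03))
c=(.474,.059)
G=plane(o,D,.066); r=np.hypot(G[...,0]-c[0],G[...,1]-c[1]); m=(np.abs(P[...,2]-.066)<.005)&(r<.077)&(r>.058); xy=G[m][:,:2]; print('b2',circ(xy),circ(xy,.068),len(xy),np.ptp(xy,axis=0))
q=P[np.hypot(P[...,0]-c[0],P[...,1]-c[1])<.05]; q=q[q[:,2]<.02]; A=np.c_[q[:,:2]-c,np.ones(len(q))]; print('floor',len(q),np.linalg.lstsq(A,q[:,2],rcond=None)[0].round(4))
```

```text
[0.61798536 0.02474818 0.1192625 ] [-1.79860828e+02  1.40273863e-02  8.99195970e+01] [-0.01148137 -0.03743264 -0.77842774] 0.08891875867358691
b1 (array([0.4812, 0.0597, 0.0947]), np.int64(5059))
b2 [0.47530989 0.05833333 0.06711991] [0.47550479 0.05754432] 3234 [0.14979228 0.13754933]
floor 5424 [-0.0012  0.      0.008 ]
```

Call:
step_arm --targets ".01 -.03 0 0 0 0 0;.02 -.06 0 0 0 0 0;.03 -.09 0 0 0 0 0;.034 -.106 0 0 0 0 0;.034 -.106 0 0 0 0 0"

```text
time: 30.55
ee_pos: [0.5109, 0.0591, 0.1192]
orientation: [-179.8, -0.0, 89.9]
ft_force: [-0.2, 0.3, -1.2]
opening: 0.088
grasp_force: 57.2
```

Call:
step_arm --targets "0 0 0 0 0 0 0;0 0 .015 0 0 0 0;0 0 .032 0 0 0 0;0 0 .05 0 0 0 0;0 0 .065 0 0 0 0"

```text
time: 30.97
ee_pos: [0.5182, 0.058, 0.054]
orientation: [179.8, 0.0, 89.8]
ft_force: [-0.6, -0.2, -1.2]
opening: 0.084
grasp_force: 57.1
```

Call:
step_arm --targets "0 0 .012 0 0 0 0;0 0 .022 0 0 0 0;0 0 .031 0 0 0 0;0 0 .038 0 0 0 0;0 0 .043 0 0 0 0"

```text
time: 31.38
ee_pos: [0.5156, 0.0584, 0.0111]
orientation: [180.0, 0.0, 89.9]
ft_force: [0.4, -0.2, -1.4]
opening: 0.086
grasp_force: 57.1
```

Call:
step_arm --targets "0 0 .001 0 0 0 0;0 0 .002 0 0 0 0;0 0 .003 0 0 0 0;0 0 .003 0 0 0 0;0 0 .003 0 0 0 0"

```text
time: 31.8
ee_pos: [0.5155, 0.0586, 0.0096]
orientation: [179.9, 0.0, 89.9]
ft_force: [1.4, 0.0, 1.5]
opening: 0.085
grasp_force: 58.0
```

Call:
step_arm --targets "0 0 .001 0 0 0 0;0 0 .001 0 0 0 .015;0 0 .001 0 0 0 .015;0 0 .001 0 0 0 .015;0 0 .001 0 0 0 .015"

```text
time: 32.22
ee_pos: [0.5144, 0.0587, 0.0078]
orientation: [-180.0, -0.0, 89.9]
ft_force: [-0.3, 0.4, -0.1]
opening: 0.177
grasp_force: 0.0
```

Call:
step_arm --targets "0 0 -.01 0 0 0 .015;0 0 -.03 0 0 0 .015;0 0 -.065 0 0 0 .015;0 0 -.105 0 0 0 .015;0 0 -.142 0 0 0 .015"

```text
time: 32.63
ee_pos: [0.5141, 0.0586, 0.1519]
orientation: [-179.9, -0.0, 89.9]
ft_force: [1.3, 0.5, 0.3]
opening: 0.175
grasp_force: 0.0
```

Call:
step_arm --targets ".015 .035 0 0 0 0 .015;.03 .07 0 0 0 0 .03;.04 .1 0 0 0 0 .05;.04 .1 0 0 0 0 .05;.04 .1 0 0 0 0 .05"

```text
time: 33.05
ee_pos: [0.616, 0.0989, 0.1501]
orientation: [180.0, -0.0, 89.9]
ft_force: [0.2, -0.7, 0.0]
opening: 0.586
grasp_force: 0.0
```

Run:
```python
from h import *
p,d,o,D,P=look('wrist','w14'); T,s=pose(); print(s['ee_pos'],s['orientation'],s['ft_force'],s['opening'])
print('b1',ring(P,o,D,(.481,.059),.08,.095,.03))
for n,c,h,ro in(('b2',(.475,.058),.066,.072),('b3',(.468,.058),.056,.05)):
    G=plane(o,D,h); r=np.hypot(G[...,0]-c[0],G[...,1]-c[1]); m=(np.abs(P[...,2]-h)<.004)&(r<ro+.005)&(r>ro-.013); xy=G[m][:,:2]; print(n,circ(xy),circ(xy,ro-.004),len(xy))
q=P[np.hypot(P[...,0]-c[0],P[...,1]-c[1])<.033]; q=q[q[:,2]<.03]; A=np.c_[q[:,:2]-c,np.ones(len(q))]; print('floor',len(q),np.linalg.lstsq(A,q[:,2],rcond=None)[0].round(4))
def lid(P):
    m=(np.abs(P[...,2]-.042)<.005)&(np.hypot(P[...,0]-.49,P[...,1]-.374)<.05); G=plane(o,D,.042); return circ(G[m][:,:2]),m.sum()
print('lid',ring(P,o,D,(.49,.374),.014,.097),lid(P))
```

```text
[0.61419679 0.09846055 0.14969239] [-1.79901940e+02  1.88868566e-02  8.98960978e+01] [ 0.08963827 -0.42787196  0.33458344] 0.5831997548544137
b1 (array([0.4811, 0.0609, 0.0948]), np.int64(3749))
b2 [0.47496634 0.05903559 0.06717238] [0.47477684 0.0588467 ] 3008
b3 [0.47076966 0.05807908 0.04551338] [0.47069474 0.05800885] 1958
floor 1613 [-0.0007  0.0004  0.012 ]h.py:24: RuntimeWarning: Mean of empty slice.
  c=xy.mean(0)
  ret = um.true_divide(
Traceback (most recent call last):
  File "h.py", line 26, in circ
    else: f=least_squares(lambda p:np.hypot(*(xy-p[:2]).T)-p[2],[*c,.07],loss='soft_l1',f_scale=.002)
            ~~~~~~~~~~~~~^^^^^^^^^^^^^^^^^^^^^^^^^^^^^^^^^^^^^^^^^^^^^^^^^^^^^^^^^^^^^^^^^^^^^^^^^^^^
ValueError: Initial guess is outside of provided bounds
```

View pics/w14.png

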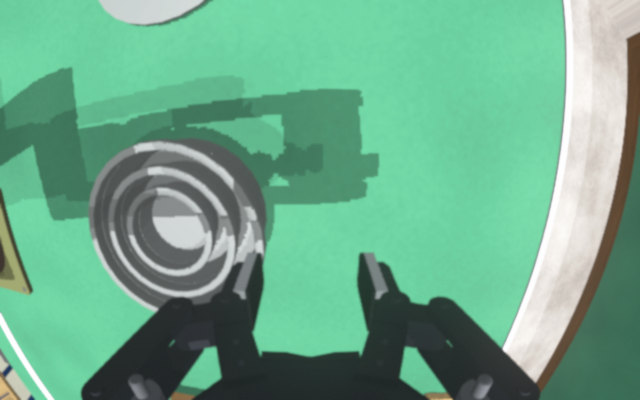

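Both bowls are nested flat, with the rings around (180,225). Next, the lid.

Call:
step_arm --targets ".02 -.01 0 0 0 0 .05;.055 -.027 0 0 0 0 .05;.09 -.044 0 0 0 0 .05;.125 -.061 0 0 0 0 .05;.16 -.078 0 0 0 0 .05"

```text
time: 33.52
ee_pos: [0.5344, 0.2585, 0.15]
orientation: [-179.9, 0.0, 89.8]
ft_force: [1.1, 0.0, 0.0]
opening: 0.585
grasp_force: 0.0
```

Call:
step_arm --targets ".035 -.017 0 0 0 0 .05;.072 -.036 0 0 0 0 .05;.072 -.036 0 0 0 0 .05;.072 -.036 0 0 0 0 .05;.072 -.036 0 0 0 0 .05"

```text
time: 33.93
ee_pos: [0.5001, 0.3298, 0.15]
orientation: [-180.0, 0.1, 89.9]
ft_force: [0.8, -1.1, -0.3]
opening: 0.585
grasp_force: 0.0
```

```bash
cat >> h.py <<'E'
def knob(P,o,D,c,h,R=.06):
    G=plane(o,D,h); m=(np.abs(P[...,2]-h)<.005)&(np.hypot(P[...,0]-c[0],P[...,1]-c[1])<R)
    if m.sum()<15: return None
    k=cv2.convexHull((G[m][:,:2]*1e4).astype(np.float32))[:,0]/1e4
    return circ(k.astype(float),.015).round(4),m.sum()
E
python3 - <<'E'
from h import *
p,d,o,D,P=look('wrist','w15'); T,s=pose(); print(s['ee_pos'],s['orientation'])
print('lid',ring(P,o,D,(.49,.374),.014,.097),knob(P,o,D,(.49,.374),.042))
print('b1',ring(P,o,D,(.481,.06),.08,.095,.02))
p,d,o,D,P=look('top'); print('top b1',ring(P,o,D,(.481,.06),.08,.095,.02),'lid',ring(P,o,D,(.49,.374),.014,.097),knob(P,o,D,(.49,.374),.042))
E
```

```text
[0.50078681 0.32925263 0.14996712] [-1.79971120e+02  6.32967363e-02  8.98464572e+01]
lid (array([0.4555, 0.3734, 0.0961]), np.int64(25724)) (array([0.4545, 0.3745]), np.int64(785))
b1 (array([0.4801, 0.0932, 0.0693]), np.int64(171))
top b1 (array([0.4805, 0.06  , 0.0941]), np.int64(843)) lid (array([0.4558, 0.373 , 0.096 ]), np.int64(3910)) (array([0.4548, 0.3719]), np.int64(118))
```

The lid has been knocked to (0.4555, 0.3735). Going for its knob there.

Call:
step_arm --targets ".025 -.025 0 0 0 0 .05;.0435 -.0447 0 0 0 0 .05;.0435 -.0447 .03 0 0 0 .05;.0435 -.0447 .065 0 0 0 .05;.0435 -.0447 .095 0 0 0 .05"

```text
time: 34.45
ee_pos: [0.4576, 0.3732, 0.0544]
orientation: [179.9, -0.0, 89.8]
ft_force: [-0.3, -0.9, -0.4]
opening: 0.584
grasp_force: 0.0
```

Run:
```python
from h import *
p,d,o,D,P=look('wrist'); T,s=pose(); print(s['ee_pos'],s['orientation'])
print('lid',ring(P,o,D,(.4555,.3735),.014,.097),knob(P,o,D,(.4555,.3735),.042,.03))
```

```text
[0.45366818 0.37009948 0.04818752] [-179.53839526    0.34916911   89.7514778 ]
lid (array([0.4544, 0.3736, 0.0968]), np.int64(42299)) (array([0.4545, 0.375 ]), np.int64(1487))
```

Call:
step_arm --targets "0 0 .02 0 0 0 .05;0 0 .04 0 0 0 .05;0 0 .055 0 0 0 .05;0 0 .063 0 0 0 .05;0 0 .068 0 0 0 .05"

```text
time: 34.92
ee_pos: [0.4572, 0.3729, -0.0136]
orientation: [-179.9, 0.1, 89.8]
ft_force: [0.4, 0.6, 0.6]
opening: 0.584
grasp_force: 0.0
```

Call:
step_arm --targets "0 0 0 0 0 0 .05;0 0 0 0 0 0 .015;0 0 0 0 0 0 .015;0 0 0 0 0 0 .015;0 0 0 0 0 0 .015"

```text
time: 35.33
ee_pos: [0.4576, 0.3746, -0.0118]
orientation: [179.9, -0.1, 89.9]
ft_force: [0.2, -1.8, 5.5]
opening: 0.326
grasp_force: 59.8
```

Call:
step_arm --targets "0 0 -.02 0 0 0 .015;0 0 -.05 0 0 0 .015;0 0 -.08 0 0 0 .015;0 0 -.11 0 0 0 .015;0 0 -.135 0 0 0 .015"

```text
time: 35.75
ee_pos: [0.4569, 0.3746, 0.1241]
orientation: [179.9, -0.1, 89.9]
ft_force: [0.6, -0.1, -1.0]
opening: 0.327
grasp_force: 59.8
```

Run:
```python
from h import *
p,d,o,D,P=look('wrist','w16'); T,s=pose(); print(s['ee_pos'],s['orientation'],s['opening'],s['grasp_force'])
Q=(P-T[:3,3])@T[:3,:3]
m=(np.abs(Q[...,0]-.03)<.06)&(np.abs(Q[...,1])<.08)&(Q[...,2]>-.036)&(Q[...,2]<-.01)
q=Q[m]; A=np.c_[q[:,:2],np.ones(len(q))]; f=np.linalg.lstsq(A,q[:,2],rcond=None)[0]; print('disc plane tool',f.round(4),len(q))
h=.014+s['ee_pos'][2]+.013
print('lid',ring(P,o,D,(.4555,.3735),h,.097))
p,d,o,D,P=look('top'); print('top lid',ring(P,o,D,(.4555,.3735),h,.097),'b1',ring(P,o,D,(.481,.06),.08,.095,.02))
p,d,o,D,P=look('scene'); print('sc lid',ring(P,o,D,(.4555,.3735),h,.097),'b1',ring(P,o,D,(.481,.06),.08,.095,.02))
```

```text
[0.45963958 0.37661168 0.1291661 ] [179.52130207  -0.34429646  89.89317261] 0.33039094150504045 59.848278164863586
disc plane tool [ 0.0142  0.0098 -0.0211] 52867
lid (array([0.4566, 0.3776, 0.0923]), np.int64(50413))
top lid (array([0.4597, 0.3744, 0.0964]), np.int64(4171)) b1 (array([0.4804, 0.06  , 0.0941]), np.int64(852))
sc lid (array([0.4661, 0.3711, 0.098 ]), np.int64(1332)) b1 (array([0.4838, 0.0576, 0.0979]), np.int64(599))
```

Call:
step_arm --targets "0 0 0 0 0 0 .015;0 0 0 0 0 0 .015;0 0 0 0 0 0 .015;0 0 0 0 0 0 .015;0 0 0 0 0 0 .015"

```text
time: 36.32
ee_pos: [0.4561, 0.3738, 0.1206]
orientation: [-179.9, 0.1, 89.9]
ft_force: [0.2, 0.2, -1.4]
opening: 0.332
grasp_force: 59.8
```

Run:
```python
from h import *
T,s=pose(); print(s['ee_pos'],s['orientation'])
h=.014+s['ee_pos'][2]+.0125
p,d,o,D,P=look('top','t17'); print('top lid',ring(P,o,D,(.4555,.3735),h,.097,.01)); print(knob(P,o,D,(.4565,.3745),h+.028,.05))
p,d,o,D,P=look('wrist'); T,s=pose(); print(s['ee_pos']);Q=(P-T[:3,3])@T[:3,:3]
m=(np.abs(Q[...,0]-.03)<.06)&(np.abs(Q[...,1])<.08)&(Q[...,2]>-.034)&(Q[...,2]<-.015)
q=Q[m]; A=np.c_[q[:,:2],np.ones(len(q))]; f=np.linalg.lstsq(A,q[:,2],rcond=None)[0]; print('disc plane tool',f.round(4))
h=.014+s['ee_pos'][2]+.0125
G=plane(o,D,h); m=(np.abs(P[...,2]-h)<.008)&(np.hypot(G[...,0]-.456,G[...,1]-.374)<.12); cs,_=cv2.findContours(m.astype(np.uint8),0,1); k=max(cs,key=cv2.contourArea)[:,0]; xy=G[k[:,1],k[:,0],:2]; xy=xy[np.abs(np.hypot(*(xy-(.456,.374)).T)-.097)<.008]; print('wrist lid',circ(xy,.097),circ(xy),len(xy))
```

```text
[0.45614657 0.37382966 0.12061199] [-1.79886105e+02  8.06876245e-02  8.98682772e+01]
top lid (array([0.4564, 0.3721, 0.0965]), np.int64(4109))
(array([0.4552, 0.3701]), np.int64(172))
[0.45647993 0.37409035 0.12114558]
disc plane tool [ 0.0043  0.0023 -0.0256]
wrist lid [0.45605639 0.37227856] [0.45603873 0.37410367 0.09541394] 652
```

Call:
step_arm --targets "-.015 .001 0 0 0 0 .015;-.045 .0035 0 0 0 0 .015;-.08 .006 0 0 0 0 .015;-.115 .009 0 0 0 0 .015;-.15 .0115 0 0 0 0 .015"

```text
time: 36.83
ee_pos: [0.4676, 0.2223, 0.1218]
orientation: [180.0, 0.0, 89.9]
ft_force: [0.5, -0.2, -2.2]
opening: 0.329
grasp_force: 59.8
```

Call:
step_arm --targets "-.035 .0027 0 0 0 0 .015;-.07 .0054 0 0 0 0 .015;-.105 .008 0 0 0 0 .015;-.14 .0108 0 0 0 0 .015;-.1633 .0127 0 0 0 0 .015"

```text
time: 37.25
ee_pos: [0.4797, 0.0574, 0.122]
orientation: [180.0, 0.1, 89.8]
ft_force: [0.5, 0.1, -2.0]
opening: 0.329
grasp_force: 59.8
```

Call:
step_arm --targets "0 0 0 0 0 0 .015;0 0 .015 0 0 0 .015;0 0 .03 0 0 0 .015;0 0 .04 0 0 0 .015;0 0 .045 0 0 0 .015"

```text
time: 37.67
ee_pos: [0.4789, 0.0608, 0.0758]
orientation: [-179.9, -0.0, 89.8]
ft_force: [0.5, -1.2, -2.0]
opening: 0.327
grasp_force: 59.8
```

Call:
step_arm --targets "0 0 0 0 0 0 .015;0 0 0 0 0 0 .015;0 0 0 0 0 0 .015;0 0 0 0 0 0 .015;0 0 0 0 0 0 .015"

```text
time: 38.08
ee_pos: [0.4808, 0.0611, 0.0776]
orientation: [179.9, -0.0, 89.9]
ft_force: [0.3, -0.5, -1.7]
opening: 0.33
grasp_force: 59.8
```

Run:
```python
from h import *
T,s=pose(); print(s['ee_pos'],s['orientation'],s['ft_force']); z=s['ee_pos'][2]+.0125
p,d,o,D,P=look('scene','s18')
print('sc lid',ring(P,o,D,(.481,.06),z+.014,.097,.01)); b=ring(P,o,D,(.481,.06),.08,.095,.01); print('sc b1',b)
# bowl side silhouette at rim band: azimuth fit of points z .066-.078
for nm in('scene','wrist'):
    if nm=='wrist': p,d,o,D,P=look('wrist','w18')
    m=(P[...,2]>.066)&(P[...,2]<.077)&(np.abs(np.hypot(P[...,0]-.481,P[...,1]-.06)-.095)<.008); q=P[m][:,:2]; print(nm,'band',len(q),circ(q,.095) if len(q)>20 else '')
    m=(P[...,2]>z+.010)&(P[...,2]<z+.013)&(np.abs(np.hypot(P[...,0]-.481,P[...,1]-.06)-.097)<.008); q=P[m][:,:2]; print(nm,'lid edge',len(q),circ(q,.097) if len(q)>20 else '')
```

```text
[0.48080518 0.06109044 0.0775505 ] [ 1.79918315e+02 -4.76793408e-03  8.98858733e+01] [ 0.28348755 -0.54275642 -1.6560076 ]
sc lid (array([0.4819, 0.0594, 0.0989]), np.int64(1700))
sc b1 (array([0.4905, 0.0559, 0.0933]), np.int64(317))
scene band 227 [0.47822937 0.0601832 ]
scene lid edge 74 [0.47860872 0.06078214]
wrist band 0 
wrist lid edge 4703 [0.48075299 0.05539765]
```

View pics/s18.png

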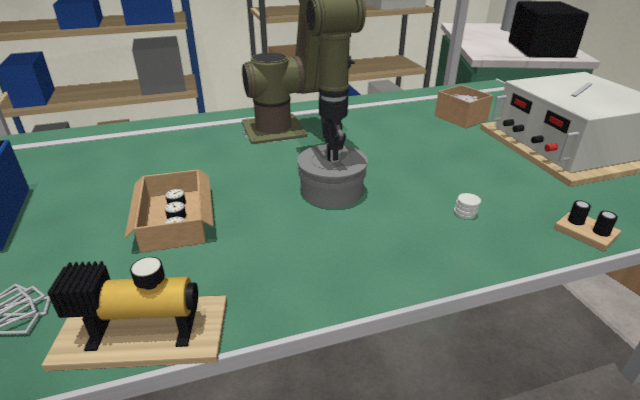

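The lid at (333,162) sits centred above bowl1, with less than 1 mm offset between the edges in the scene view. Lowering it slowly.

Call:
step_arm --targets "0 0 .002 0 0 0 .015;0 0 .005 0 0 0 .015;0 0 .008 0 0 0 .015;0 0 .010 0 0 0 .015;0 0 .012 0 0 0 .015"

```text
time: 38.6
ee_pos: [0.48, 0.0609, 0.0645]
orientation: [-180.0, 0.0, 89.9]
ft_force: [0.1, 0.0, -2.5]
opening: 0.335
grasp_force: 59.8
```

Call:
step_arm --targets "0 0 .002 0 0 0 .015;0 0 .004 0 0 0 .015;0 0 .005 0 0 0 .015;0 0 .006 0 0 0 .015;0 0 .007 0 0 0 .015"

```text
time: 39.02
ee_pos: [0.4801, 0.0609, 0.0591]
orientation: [-180.0, 0.0, 89.9]
ft_force: [-5.3, -0.9, 21.8]
opening: 0.328
grasp_force: 61.9
```

Call:
step_arm --targets "0 0 0 0 0 0 .015;0 0 .001 0 0 0 .015;0 0 .001 0 0 0 .015;0 0 .001 0 0 0 .015;0 0 .001 0 0 0 .015"

```text
time: 39.43
ee_pos: [0.4802, 0.0609, 0.0591]
orientation: [179.9, 0.0, 89.9]
ft_force: [-5.6, -0.1, 18.3]
opening: 0.33
grasp_force: 62.0
```

Call:
step_arm --targets "0 0 0 0 0 0 .05;0 0 0 0 0 0 .05;0 0 0 0 0 0 .05;0 0 0 0 0 0 .05;0 0 0 0 0 0 .05"

```text
time: 39.85
ee_pos: [0.4802, 0.0609, 0.0567]
orientation: [-180.0, 0.0, 89.9]
ft_force: [-1.0, 1.2, 0.6]
opening: 0.582
grasp_force: 0.0
```

Call:
step_arm --targets "0 0 -.015 0 0 0 .05;0 0 -.035 0 0 0 .05;0 0 -.06 0 0 0 .05;0 0 -.09 0 0 0 .05;0 0 -.12 0 0 0 .05"

```text
time: 40.27
ee_pos: [0.4794, 0.0609, 0.1774]
orientation: [-179.9, 0.0, 89.9]
ft_force: [1.6, 0.2, -0.9]
opening: 0.585
grasp_force: 0.0
```

Call:
step_arm --targets "-.03 .02 0 0 0 0 .05;-.07 .03 0 0 0 0 .05;-.1 .04 0 0 0 0 .05;-.12 .04 0 0 0 0 .05;-.12 .04 0 0 0 0 .05"

```text
time: 40.68
ee_pos: [0.5208, -0.063, 0.1766]
orientation: [180.0, 0.1, 89.7]
ft_force: [-0.4, -0.9, -0.6]
opening: 0.584
grasp_force: 0.0
```

Run:
```python
from h import *
p,d,o,D,P=look('wrist','w19'); T,s=pose(); print(s['ee_pos'],s['ft_force'])
r=np.hypot(P[...,0]-.4805,P[...,1]-.06); m=(r<.09)&(r>.02)&(P[...,2]<.1)&(P[...,2]>.07); q=P[m]; A=np.c_[q[:,:2]-(.4805,.06),np.ones(len(q))]; print('disc top (expect .085)',np.linalg.lstsq(A,q[:,2],rcond=None)[0].round(4),len(q))
print('lid',ring(P,o,D,(.4805,.06),.085,.097,.02))
p,d,o,D,P=look('scene'); m=(r:=np.hypot(P[...,0]-.4805,P[...,1]-.06))<.088; m&=(r>.025)&(P[...,2]<.1)&(P[...,2]>.07); q=P[m]; A=np.c_[q[:,:2]-(.4805,.06),np.ones(len(q))]; print('scene',np.linalg.lstsq(A,q[:,2],rcond=None)[0].round(4),len(q))
p,d,o,D,P=look('top'); print(tops(P,o,D,(.4835,-.372),.035,.13),ring(P,o,D,(.698,.361),.047,.028,.01))
```

```text
[ 0.52004924 -0.06093633  0.17640995] [ 0.08116478 -0.5231685  -0.57492606]
disc top (expect .085) [-0.001  -0.0003  0.085 ] 25652
lid (array([0.48  , 0.0603, 0.0967]), np.int64(29429))
scene [-0.0006  0.0011  0.0868] 1310
[(array([ 0.5538, -0.3722,  0.0248]), np.int32(274)), (array([ 0.4824, -0.3693,  0.0252]), np.int32(313)), (array([ 0.4172, -0.3667,  0.0246]), np.int32(302))] (array([0.6979, 0.3613, 0.0286]), np.int64(395))
```

View pics/w19.png

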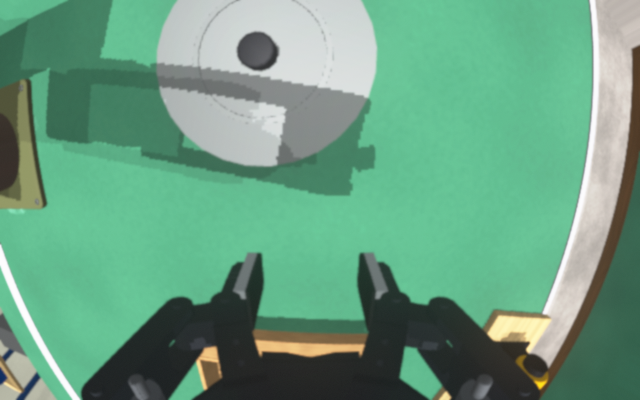

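The lid, with its knob at (257,50), is level and its top is at 85 mm, which is fully home. The gauges and covers are in place and the robot is clear of everything.

```bash
python3 -c "
from rig import workorder
print(workorder.close_job())"
```

```text
the job is handed in; nothing more can be done
None
```

The job is handed in: three gauges lie dial up and apart in the carton, bowl3 is nested in bowl2 in bowl1 (bowl4 was absent), and the lid is level and fully home (its top measured 85 mm, as expected). The covers were not touched, the real fingertips sit about 33 mm short of the stated TCP (my first grasp closed on nothing before I corrected for it), one gauge met the carton floor at about 42 N when set down, and the lid had been knocked about 35 mm aside, so I re-found it first.

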